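# Latch the deposit box shut

## Robot

A 6-joint arm with a two-finger parallel gripper is mounted at the origin on the work surface. World frame = base frame: x ahead of the robot, y to its left, z up, the work surface at z = 0. Lengths are in mm, angles in degrees, forces in N, time in s.
With the tool pointing down it reaches from about 325 to 775 mm from the base axis. Payload 5.5 kg.
Tool frame: the origin (TCP) lies at the very end of the fingers, on their centre line; the grasp point (between the pads) lies robot.tcp_to_grasp behind it (robot.tcp_to_grasp is the distance from the TCP to the grasp point, in mm); z points along the fingers, x is the direction in which the jaws open and shut, and the axes are right-handed (so a half turn about z gives the same grasp; the last joint's range is limited). The gripper opens to 85 mm and grips with 20 to 120 N. Pads are 22 mm wide; open, the fingers measure 114 mm over their backs; the gripper's body (76 mm by 85 mm) begins 54 mm behind the grasp point. The pads swing forward as they close: fully open they stand 13 mm farther back than shut.
Start: joints at [72.726, 5.22, 70.514, -0, 104.267, -3.249], TCP at [145.421, 582.125, 231.275] pointing down, gripper open.
Joint ranges: [-164.24, 164.24], [-49.07, 125.15], [9.68, 141.18], [-86.29, 266.29], [3.28, 154.24], [-151.56, 151.56]. Speed limits (degrees/s): [147.25, 147.25, 172.46, 180, 180, 180].

## Interface

Orientations are given as a 3x3 rotation matrix whose columns are the frame's x, y, z axes.
In Python, from station import robot gives the robot as it stands. The module is installed in compiled form; this text tells all that it offers.
- The arm moves only by the tool apply_moves, never from a script. Its arguments are lists of equal length, an entry for each row: "jaw": the closure, from 0 (fully open) to 1 (shut); "delta_pos": the shift along the tool's x, y, z in cm, a list of three; "delta_rot": the turn, a rotation vector about the tool's x, y, z in degrees, a list of three. A call has 1 to 12 rows; each row shifts and turns the commanded pose from where the row before left it, along the tool's axes as they then stand; what a row does not reach is not made up. A row lasts 1/12 s, in which the tool goes at most 41.7 mm and 7.16 degrees, less where a joint would pass 70% of its speed; a pose out of reach is approached as far as the arm can. A call with a gripper value outside its range is refused whole. The fingers move at their own pace and stop on an object; "force" is the grip in N (left out, the last holds). Time passes only in rows, so rows that do not move let the fingers close. It gives the time, the measured TCP pose, the force and the opening at its end, in the units of the state.
- robot.read_state(): the state, without advancing time (a new reading comes with each control period).
- robot.snapshot(name): name is "scene" or "top"; returns (picture, depth): 420x560x3 uint8, red, green, blue; 420x560 float32, mm along the optical axis (not along the pixel's ray), 0 where there is no reading.
- robot.camera_info(name): a dict with "fx", "fy", "cx", "cy" (pixels), "origin" and "rotation" of the camera in the world. Camera axes: x right, y down, z forward; pixel columns grow to the right and rows downward; lengths in mm; the calibration is good to about 2 mm. A picture is of the moment at which its call begins. camera_info takes no time and is no camera call.
- robot.close_job(): hands the job in, once; it reports no verdict.
The state is a dict: "time_s": time; "qpos": joint angles; "qvel": joint speeds; "tau": joint torques, N m; "eef_pos": TCP position; "tcp_rot": TCP orientation; "wrist_force": force on the tool from outside, world axes, zero at the start; "wrist_torque": the same for the moment, N m; "opening": finger opening in mm.
Only numpy, scipy, OpenCV 4.12 (cv2) and the standard library are available. Lean on these libraries where they do the work, as an engineer would, in place of code of your own. Each camera call takes 0.05 s, during which the arm holds its last target.

## Task

The grey steel deposit box has been left unlatched. Ease its lid down on to the rubber seal, hook the cross pin of the toggle latch over the keeper on the lid so that it lies behind the keeper's lip, and press the lever down until it is fully home and holds the lid tight, without forcing the lid, the keeper or the lever. Leave the coin, the opera glass, the jade horse and the jewellery chest where they are.

Things in the scene. Friction and masses are not known exactly. Their poses are not given: they have to be found in the camera images.
- box: Dented grey steel deposit box, fixed: 260 mm deep (its x), 180 wide (its y), 153 high with the lid shut. Origin: centre of its underside, on the counter. Its -x points out of the front face (130 mm from the origin), which carries the latch at mid-width; hinge at the back (+x); z up.
- lid (a joint): Lid angle (rad), grows as it opens; starts at 0.2 to 0.42. Hinge line along the box's y, 130 mm behind the origin, 128.5 mm up. Stiff hinge: the lid stays where it is left, 1 to 4 N at the edge move it. At 0 it rests on the rubber seal (top sloping up 0.019 to the front); the seal gives 1 mm per 22 N at the front edge. Latched tight: -0.010 to -0.015. Noisy by 0.01: average it.
- lid_edge (a point): Point on the lid's flat top, mid-width, 15 mm behind its front edge; 245 mm from the hinge line along the lid and 24.5 mm above it: the place to press. More than 25 N on the lid's top would bend it.
- keeper_mean (a point): Moves with the lid; axes as the box's when shut. Where the pin's centre lies when seated in the keeper, for a keeper at its mean stand-off: 22 mm out from the lid's front face, 15 mm below its top. The lid is dented and the keeper shimmed: the real one stands up to 5 mm farther out or in (box x) than this, not measured. Its height is true.
- keeper_top (a point): Top edge of the keeper's back plate at mean stand-off, mid-width. Keeper: bent steel hook open upwards, 24 mm wide; trough 9 mm front to back. The back plate (face 4.5 mm inside the trough's middle) rises 15 mm above the seated pin's centre, the front lip (3 mm thick) only 3 mm, so the pin can be felt against the plate and slid down it. Over 15 N against the plate would bend it.
- pin (a point): Centre of the latch's steel cross pin: 7 mm thick, 54 mm long over its domed ends, along the box's y. It joins two flat side arms (44 mm wide over both), so its ends stand out 5 mm each side and can be pinched end to end from above. The arms swing easily, 64 mm from pin to their axle on the lever, 18 mm from the lever pivot. At the start they lean back away from the box on a stop.
- lever_pivot (a point): Pivot of the latch lever, fixed to the box: 22 mm out from the front face, 92 mm up; pivot line along the box's y. The pin can be led anywhere between 46 and 81 mm from this line, and the lever follows; it drags with up to about 8 N at the pin, so a light touch on the keeper shows best in slow pushes.
- lever_blade (a point): Point on the outer face of the lever's flat steel blade (26 mm wide, tip 70 mm from the pivot, slightly flared out): 52 mm from the pivot towards the tip, 7 mm out, mid-width: the place to press. Its -x is the blade's outward normal, its -z points to the tip.
- lever (a joint): Lever angle (rad): 0 fully home (hanging down along the front, on a firm stop), 1.57 straight out; starts at 1.75 to 2.25, stays where it is left. With the pin seated it is slack down to about 1.1; then it needs up to about 8 N at the blade point, less near home; past dead centre (0.1 to 0.35, by the keeper) it pulls itself towards home. Over 20 N would bend it.
- coin_center (a point): Centre of a gold coin in a clear acrylic capsule, 44 mm across, 7 mm high, loose on the counter: leave alone.
- opera_center (a point): Centre of an ivory-white and brass opera glass standing on its front lenses, 105 x 48 x 70 mm high, loose: leave alone.
- horse_center (a point): Centre of a small green jade horse on a dark wood base, 80 x 30 x 80 mm high, loose: leave alone.
- chest_center (a point): Centre of a rosewood jewellery chest with brass fittings, 124 x 184 x 90 mm high, loose: leave alone.

How it is judged:
By the outcome, as a careful person would: the job done as asked, in the order asked, and still so for the second after the job is handed in, with the robot touching nothing.
It also fails if it takes over 70 s, if anything falls off the work surface, if the arm or the gripper's body presses on something with over 40 N, if the wrist force passes 120 N, or if a joint passes its speed limit or range.

## Working session

There is one attempt and no reset: what is moved stays moved. The work goes in short steps, Python scripts to look and compute and a tool call to move; the robot and the scene stay as the last step left them, time stands still between calls to the robot, and variables do not carry over. Pictures are saved under pics/ and viewed, and the job is handed in when it is done.

Besides the shell and the picture viewer there is one more tool, called after ">>>" as name(argument=value, ...), one argument or row to a line, values as JSON. apply_moves: Moves the arm, as the interface text tells. Its arguments: {"type":"object","properties":{"jaw":{"type":"array"},"delta_pos":{"type":"array"},"delta_rot":{"type":"array"},"force":{"type":"number"}},"required":["jaw","delta_pos","delta_rot"]}

```bash
mkdir -p pics; ls
python3 - <<'E'
from station import robot
import numpy as np,cv2
print(robot.read_state(), robot.tcp_to_grasp)
for n in("scene","top"):
    p,d=robot.snapshot(n); cv2.imwrite(f"pics/{n}0.png",p[:,:,::-1]); np.save(f"pics/{n}0.npy",d); print(n,robot.camera_info(n))
E
```

```text
pics
{'time_s': 0.0, 'qpos': array([ 7.27240447e+01,  5.26514535e+00,  7.05846549e+01,  1.88545813e-04,
        1.04267108e+02, -3.24993173e+00]), 'qvel': array([ 0.03069087, -0.01641102,  0.10841482,  0.05558722,  0.06269377,
        0.04141891]), 'tau': array([-1.12379417e-03, -4.58738852e+01, -4.18018484e+01, -2.23670022e-04,
        1.16709532e-02,  1.11770868e-05]), 'eef_pos': array([145.34291548, 581.82477315, 230.10223996]), 'tcp_rot': array([[ 2.42361171e-01,  9.70185906e-01, -6.08999300e-04],
       [ 9.70183959e-01, -2.42361907e-01, -1.94742645e-03],
       [-2.03696392e-03, -1.18860797e-04, -9.99997918e-01]]), 'wrist_force': array([-0.71752338, -0.38102429,  0.2870511 ]), 'wrist_torque': array([-0.03223434, -0.02434618,  0.0132742 ]), 'opening': 85.37537325516647} 18.700000000000003
scene {'fx': 443.63346498717624, 'fy': 443.63346498717624, 'cx': 282.8894533476728, 'cy': 210.30452589030097, 'origin': array([ 819.40069374, -416.08117324,  933.98355714]), 'rotation': array([[ 0.83313734,  0.48240235, -0.2704998 ],
       [ 0.55306193, -0.72859505,  0.40406899],
       [-0.00216099, -0.48624811, -0.87381812]])}
top {'fx': 384.2444589363744, 'fy': 384.2444589363744, 'cx': 281.31830258036064, 'cy': 208.37258186777237, 'origin': array([ 411.76814764,  -56.04544111, 1040.66718763]), 'rotation': array([[-0.00270292, -0.98404934,  0.17787522],
       [-0.99977198,  0.00642698,  0.0203635 ],
       [-0.02118189, -0.17777962, -0.98384233]])}
```

View pics/scene0.png

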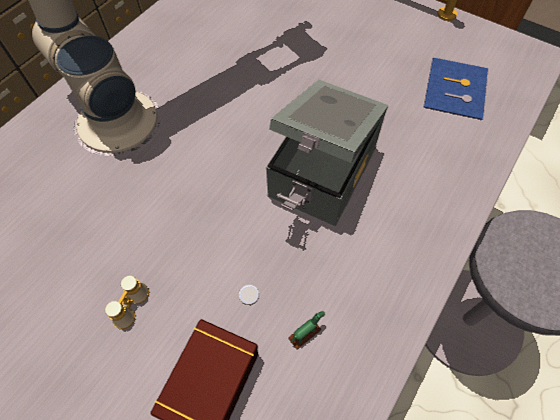

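View pics/top0.png

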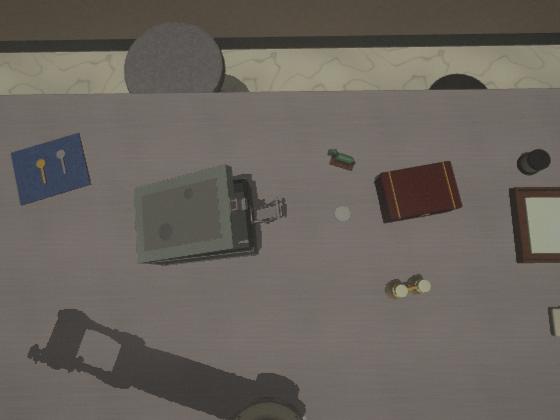

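The box stands left of the robot's centre line, its front and latch facing roughly -y (top view: box at 135-255, 170-265; latch at about 270,210). The coin, horse, chest and opera glass lie further along -y.

```bash
cat > h.py <<'E'
import numpy as np,cv2
from station import robot
def pt(cam,u,v,z):
    c=robot.camera_info(cam); p=np.array([(u-c['cx'])/c['fx']*z,(v-c['cy'])/c['fy']*z,z]); return c['origin']+c['rotation']@p
def proj(cam,P):
    c=robot.camera_info(cam); q=(np.atleast_2d(P)-c['origin'])@c['rotation']; return np.c_[q[:,0]/q[:,2]*c['fx']+c['cx'],q[:,1]/q[:,2]*c['fy']+c['cy']]
def cloud(cam,d):
    c=robot.camera_info(cam); v,u=np.mgrid[:d.shape[0],:d.shape[1]]
    p=np.stack([(u-c['cx'])/c['fx']*d,(v-c['cy'])/c['fy']*d,d],-1); return p@c['rotation'].T+c['origin']
E
python3 - <<'E'
import cv2
a=cv2.imread('pics/scene0.png')[75:255,255:395]; cv2.imwrite('pics/sc.png',cv2.resize(a,None,fx=4,fy=4,interpolation=cv2.INTER_CUBIC)[:600*2][:720,:])
a=cv2.imread('pics/top0.png')[155:275,125:295]; cv2.imwrite('pics/tc.png',cv2.resize(a,None,fx=4.5,fy=4.5,interpolation=cv2.INTER_CUBIC))
a=cv2.imread('pics/scene0.png')[125:255,255:395]; cv2.imwrite('pics/sc.png',cv2.resize(a,None,fx=4.5,fy=4.5,interpolation=cv2.INTER_CUBIC))
E
```

```text
(no output)
```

View pics/sc.png

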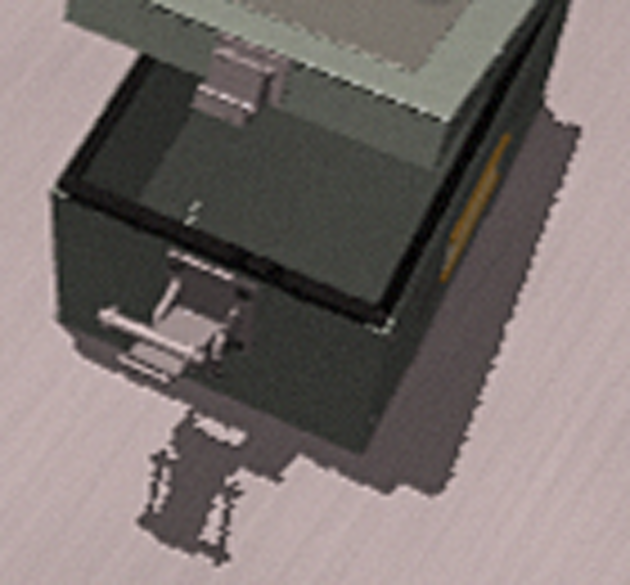

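View pics/tc.png

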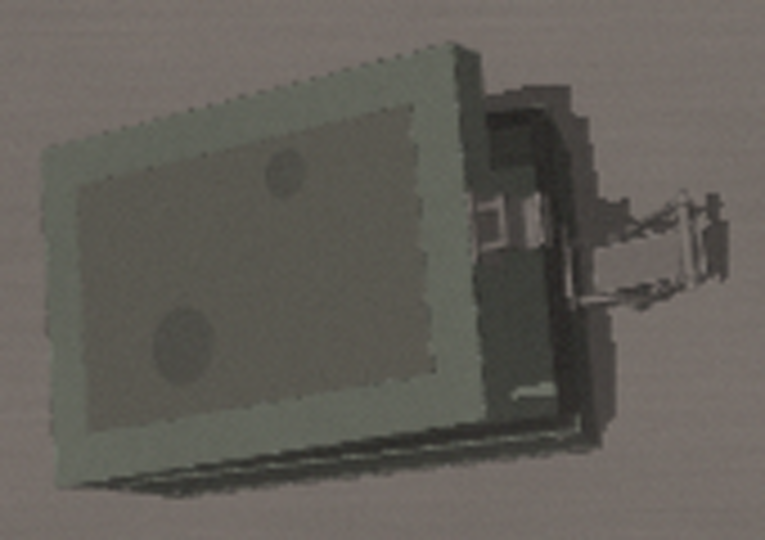

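Run:
```python
from h import *
np.set_printoptions(precision=1,suppress=True)
for n in('scene','top'):
    d=np.load(f'pics/{n}0.npy'); C=cloud(n,d)
    print(n,'counter z', [np.median(C[a:b,c:e,2]) for a,b,c,e in ([(200,240,150,200),(250,270,340,370)] if n=='scene' else [(300,330,300,350),(110,130,300,330)])])
    ok=(d>0)&(C[...,2]>25)&(C[...,2]<300)&(C[...,0]>250)&(C[...,0]<700)&(C[...,1]>-20)&(C[...,1]<450)
    P=C[ok]; print(P.shape,P.min(0),P.max(0))
    # lid plane RANSAC
    rng=np.random.default_rng(0);best=None
    for _ in range(500):
        a,b,c=P[rng.choice(len(P),3,False)]; m=np.cross(b-a,c-a); L=np.linalg.norm(m)
        if L<500: continue
        m/=L
        if abs(m[2])<.8: continue
        i=abs((P-a)@m)<3
        if best is None or i.sum()>best.sum(): best=i
    Q=P[best]; c0=Q.mean(0); m=np.linalg.svd(Q-c0,full_matrices=False)[2][2]; m*=np.sign(m[2])
    print('lid n',m.round(4),'c',c0,len(Q),'tilt rad',np.arccos(m[2]).round(4),'dir',np.degrees(np.arctan2(m[1],m[0])), 'resid',((Q-c0)@m).std())
    np.save(f'pics/lid_{n}.npy',Q)
    # corners from min-area rect in-plane
    h=np.array([m[0],m[1],0]);h/=np.linalg.norm(h); w=np.cross([0,0,1],h); f=np.cross(w,m)
    uv=np.c_[(Q-c0)@f,(Q-c0)@w].astype(np.float32); r=cv2.minAreaRect(uv); print(r); 
    for k in cv2.boxPoints(r): print(c0+k[0]*f+k[1]*w)
```

```text
scene counter z [np.float64(-0.9844104408009571), np.float64(-0.976215488254411)]
(9161, 3) [447.4 -19.5  25.1] [654.7 313.8 264.2]
lid n [-0.   0.4  0.9] c [553.3 170.3 210.7] 4645 tilt rad 0.4104 dir 96.12952055691976 resid 0.9716033434427221
((9.233245849609375, 3.1153411865234375), (284.4541320800781, 180.6716766357422), 0.2098974883556366)
[474.   38.8 263.8]
[653.5  58.7 263.6]
[624.6 318.  150.1]
[445.1 298.1 150.4]
top counter z [np.float64(-1.3297049231940719), np.float64(-1.2400862951667477)]
(9761, 3) [446.6 -19.9  25.3] [654.9 316.1 263.8]
lid n [-0.   0.4  0.9] c [547.4 179.8 206.8] 7428 tilt rad 0.4114 dir 96.35941081111201 resid 1.1674128822169518
((-0.5040435791015625, -2.2468490600585938), (180.11598205566406, 282.211181640625), 89.82295227050781)
[653.1  60.7 263.6]
[625.3 317.9 150.7]
[446.2 298.5 150.5]
[474.   41.3 263.3]
```

Run:
```python
from h import *
np.set_printoptions(precision=1,suppress=True)
th=np.radians(96.24); ex=np.array([np.cos(th),np.sin(th),0]); ey=np.array([-ex[1],ex[0],0])
for n in('scene','top'):
    Q=np.load(f'pics/lid_{n}.npy'); a=Q@ex; b=Q@ey
    print(n,'along ex', np.percentile(a,[0,.3,1,5,50,95,99,99.7,100]),'ey',np.percentile(b,[0,.3,1,99,99.7,100]))
    i=a<np.percentile(a,1.5); print('front z',np.median(Q[i,2])); i=a>np.percentile(a,98.5);print('back z',np.median(Q[i,2]))
    d=np.load(f'pics/{n}0.npy'); C=cloud(n,d); P=C[(d>0)&(C[...,2]>3)&(C[...,2]<150)]; 
    A=P@ex;B=P@ey
    k=(abs(B-np.median(b))<130)&(A<350)&(A>0)
    # side view histogram of extents by z
    for z in range(5,150,12):
        j=k&(abs(P[:,2]-z)<6); 
        if j.sum()>5: print(z,j.sum(),'A',np.percentile(A[j],[1,10,50,90,99]),'B',np.percentile(B[j],[1,10,50,90,99]))
```

```text
scene along ex [-13.  -10.7   4.6   9.5 102.6 228.9 241.3 244.1 247.1] ey [-655.9 -655.6 -654.8 -478.2 -476.6 -475.1]
front z 254.92832970827652
back z 151.76740017796976
5 1098 A [ 34.1  69.2 109.4 152.2 252.7] B [-668.4 -626.5 -565.4 -497.1 -479.7]
17 86 A [  6.   34.2  99.2 188.4 225.5] B [-656.5 -655.6 -480.3 -478.9 -478.5]
29 82 A [  8.2  33.6  95.7 208.1 234.2] B [-655.9 -655.6 -480.  -479.  -478.5]
41 104 A [  5.   43.5  89.4 168.4 221.7] B [-658.5 -657.9 -655.4 -478.8 -477.9]
53 110 A [  3.1  32.2  83.4 175.6 226. ] B [-657.2 -656.5 -655.3 -479.3 -478.7]
65 89 A [ 10.4  29.6  73.4 194.1 226.4] B [-656.4 -655.8 -480.  -478.9 -478.6]
77 132 A [  2.7  23.6  79.1 160.6 226.5] B [-658.6 -657.8 -655.5 -479.1 -478.4]
89 107 A [  7.3  20.2  75.5 184.4 230.1] B [-656.1 -655.8 -655.2 -479.2 -478.4]
101 106 A [  2.5  15.1  64.5 194.6 224.5] B [-656.1 -655.8 -655.3 -479.3 -478.3]
113 63 A [  5.8  24.8 106.8 201.7 228.6] B [-656.  -655.8 -655.5 -655.3 -588.8]
125 457 A [  0.9  12.1  62.4 163.  216.9] B [-655.9 -655.2 -650.  -481.  -476.1]
137 13 A [ 24.3  68.9 206.6 233.1 239.4] B [-655.9
[... 610 characters left out ...]
  8.7  88.7 213.3 236.9] B [-652.5 -652.  -476.  -475.5 -475.1]
65 42 A [  2.   10.  103.8 194.1 217. ] B [-652.7 -651.9 -476.  -475.8 -475.3]
77 41 A [  1.3   7.6 109.3 201.  222.7] B [-653.2 -651.6 -476.  -475.9 -475.6]
89 42 A [  1.7   7.2  81.7 200.1 224.8] B [-652.3 -651.6 -476.  -475.7 -475.1]
101 42 A [  2.8  13.3 100.  207.5 231.1] B [-651.8 -476.3 -476.  -475.9 -475.8]
113 41 A [  8.5  41.3 127.6 221.8 233. ] B [-476.2 -476.1 -476.  -475.8 -475. ]
125 247 A [  0.8   6.6  68.1 171.4 228.1] B [-653.4 -484.4 -478.6 -476.1 -475.8]
137 9 A [ 12.   29.7 220.6 240.1 241. ] B [-636.2 -514.8 -476.2 -475.8 -475.8]
149 31 A [202.7 225.1 246.  247.  247.2] B [-651.6 -643.1 -522.5 -476.1 -475.8]
```

Run:
```python
from h import *
np.set_printoptions(precision=1,suppress=True)
d=np.load('pics/scene0.npy'); C=cloud('scene',d)
for it in (96.24,):
    th=np.radians(it); ex=np.array([np.cos(th),np.sin(th),0]); ey=np.array([-ex[1],ex[0],0])
    A=C@ex;B=C@ey;Z=C[...,2]
    k=(d>0)&(B>-650)&(B<-482)&(Z>30)&(Z<120)&(A<-10)&(A>-35)
    k&=(abs(B+566)>32)
    c=np.polyfit(B[k],A[k],1); print(k.sum(),np.median(A[k]),A[k].std(),'slope deg',np.degrees(np.arctan(c[0])))
    # rim top: z
    k=(d>0)&(B>-650)&(B<-482)&(A<-8)&(A>-24)&(Z>110)&(Z<150); print('rim z',np.percentile(Z[k],[5,50,95]),k.sum())
    # latch points: in front of face
    k=(d>0)&(abs(B+566)<40)&(A<-28)&(Z>30)
    v,u=np.nonzero(k)
    for vv,uu in zip(v,u): 
        if Z[vv,uu]>80: print((uu,vv),np.r_[A[vv,uu]+23.5,B[vv,uu]+566,Z[vv,uu]].round(0),end=' ')
```

```text
859 -23.460803069135487 0.8444699190580021 slope deg 0.0028276657793411173
rim z [112.5 128.6 132.1] 500
(np.int64(298), np.int64(146)) [ -5.  11. 253.] (np.int64(299), np.int64(147)) [ -5.   9. 251.] (np.int64(300), np.int64(147)) [ -6.   6. 254.] (np.int64(301), np.int64(147)) [ -6.   4. 255.] (np.int64(297), np.int64(148)) [ -7.  12. 249.] (np.int64(298), np.int64(148)) [ -5.  11. 247.] (np.int64(299), np.int64(148)) [ -5.   9. 248.] (np.int64(300), np.int64(148)) [ -7.   6. 252.] (np.int64(301), np.int64(148)) [ -6.   4. 252.] (np.int64(302), np.int64(148)) [ -5.   2. 252.] (np.int64(303), np.int64(148)) [ -5.   0. 252.] (np.int64(305), np.int64(148)) [ -5.  -4. 255.] (np.int64(299), np.int64(149)) [ -7.   8. 247.] (np.int64(300), np.int64(149)) [ -7.   6. 249.] (np.int64(301), np.int64(149)) [ -6.   4. 248.] (np.int64(302), np.int64(149)) [ -5.   2. 249.] (np.int64(303), np.int64(149)) [ -6.  -0. 251.] (np.int64(304), np.int64(149)) [ -5.  -2. 251.] (np.int64(306), np.int64(149)) [ -5.  -6. 253.] (np.int64(301), np.int64(150)) [ -8.   3. 248.] (np.int64(302), np.int64(150)) [ -6
[... 28230 characters left out ...]
), np.int64(419)) [-510.  -18.   88.] (np.int64(182), np.int64(419)) [-509.  -20.   87.] (np.int64(183), np.int64(419)) [-508.  -21.   86.] (np.int64(184), np.int64(419)) [-507.  -23.   88.] (np.int64(185), np.int64(419)) [-507.  -25.   88.] (np.int64(186), np.int64(419)) [-506.  -27.   91.] (np.int64(187), np.int64(419)) [-505.  -28.   88.] (np.int64(188), np.int64(419)) [-504.  -30.   91.] (np.int64(189), np.int64(419)) [-503.  -31.   89.] (np.int64(190), np.int64(419)) [-503.  -33.   89.] (np.int64(191), np.int64(419)) [-502.  -34.   89.] (np.int64(192), np.int64(419)) [-501.  -36.   90.] (np.int64(193), np.int64(419)) [-500.  -37.   88.] (np.int64(194), np.int64(419)) [-499.  -38.   86.]
```

>>> apply_moves(
  jaw=[1,1,1,1,1,1,1,1,1,1,1,1],
  delta_pos=[
    [0,0,-0.6],
    [0,0,-0.6],
    [0,0,-0.6],
    [0,0,-0.6],
    [0,0,-0.6],
    [0,0,-0.6],
    [0,0,-0.6],
    [0,0,-0.6],
    [0,0,-0.6],
    [0,0,-0.6],
    [0,0,-0.6],
    [0,0,-0.6],
  ],
  delta_rot=[
    [0,0,5.8],
    [0,0,5.8],
    [0,0,5.8],
    [0,0,5.8],
    [0,0,5.8],
    [0,0,5.8],
    [0,0,5.8],
    [0,0,5.8],
    [0,0,5.8],
    [0,0,5.8],
    [0,0,5.8],
    [0,0,5.8],
  ],
  force=25,
)

```text
time_s: 1.1
eef_pos: [145.4, 582.0, 302.9]
tcp_rot: [[0.994, 0.106, -0.0], [0.106, -0.994, -0.001], [-0.0, 0.001, -1.0]]
wrist_force: [-0.1, 1.0, -0.1]
opening: 0.0
```

```bash
cat >> h.py <<'E'
np.set_printoptions(precision=2,suppress=True)
th=np.radians(96.24); ex=np.array([np.cos(th),np.sin(th),0]); ey=np.array([-ex[1],ex[0],0])
FA,BC=-23.46,-566.
def tob(p): # world -> (X tool x i.e. -box y, s outward from front face, z)
    p=np.asarray(p); return np.stack([-(p@ey-BC), FA-p@ex, p[...,2]],-1)
def st(tgt=None):
    s=robot.read_state(); b=tob(s['eef_pos']); R=s['tcp_rot']
    F=s['wrist_force']; print('t',round(s['time_s'],2),'Xsz',b,'F Xsz',np.array([-F@ey,-F@ex,F[2]]),'open',round(s['opening'],1))
    W=np.c_[-ey,-ex,[0,0,-1]]; 
    from scipy.spatial.transform import Rotation as Ro
    rv=np.degrees(Ro.from_matrix(R.T@W).as_rotvec()); print('rot err tool deg',rv)
    if tgt is not None:
        d=np.asarray(tgt)-b; w=-ey*d[0]-ex*d[1]+np.array([0,0,d[2]]); print('move cm tool',R.T@w/10,'after rot',np.array([d[0],d[1],-d[2]])/10)
E
python3 - <<'E'
from h import *
st([0,-45,290])
E
```

```text
t 1.1 Xsz [-358.19 -586.22  302.91] F Xsz [ 0.05 -0.99 -0.13] open 0.0
rot err tool deg [ 0.06  0.03 -0.15]
move cm tool [35.97 54.02  1.33] after rot [35.82 54.12  1.29]
```

>>> apply_moves(
  jaw=[1,1,1,1,1,1,1,1,1,1,1,1],
  delta_pos=[
    [1.6,2.4,0],
    [1.6,2.4,0],
    [1.6,2.4,0],
    [1.6,2.4,0],
    [1.6,2.4,0],
    [1.6,2.4,0],
    [1.6,2.4,0],
    [1.6,2.4,0],
    [1.6,2.4,0],
    [1.6,2.4,0],
    [1.6,2.4,0],
    [1.6,2.4,0],
  ],
  delta_rot=[
    [0,0,0],
    [0,0,0],
    [0,0,0],
    [0,0,0],
    [0,0,0],
    [0,0,0],
    [0,0,0],
    [0,0,0],
    [0,0,0],
    [0,0,0],
    [0,0,0],
    [0,0,0],
  ],
)

```text
time_s: 2.1
eef_pos: [368.8, 315.9, 302.9]
tcp_rot: [[0.994, 0.111, -0.001], [0.111, -0.994, -0.0], [-0.001, 0.0, -1.0]]
wrist_force: [-0.1, 0.8, -0.2]
opening: -0.1
```

>>> apply_moves(
  jaw=[1,1,1,1,1,1,1,1,1,1,1,1],
  delta_pos=[
    [1.6,2.4,0],
    [1.6,2.4,0],
    [1.6,2.4,0],
    [1.6,2.4,0],
    [1.6,2.4,0],
    [1.6,2.4,0],
    [1.6,2.4,0],
    [1.6,2.4,0],
    [1.6,2.4,0.4],
    [1.6,2.4,0.4],
    [0.8,1.2,0.4],
    [0,0,0],
  ],
  delta_rot=[
    [0,0,0],
    [0,0,0],
    [0,0,0],
    [0,0,0],
    [0,0,0],
    [0,0,0],
    [0,0,0],
    [0,0,0],
    [0,0,0],
    [0,0,0],
    [0,0,0],
    [0,0,0],
  ],
)

```text
time_s: 3.1
eef_pos: [564.1, 83.1, 288.6]
tcp_rot: [[0.994, 0.108, -0.004], [0.108, -0.994, -0.001], [-0.004, 0.001, -1.0]]
wrist_force: [0.3, -0.1, -1.1]
opening: 0.3
```

Run:
```python
from h import *
st([0,-45,260])
p,d=robot.snapshot('scene');cv2.imwrite('pics/s1.png',p[:,:,::-1])
```

```text
t 3.1 Xsz [  3.78 -44.73 288.62] F Xsz [ 0.32  0.18 -1.07] open 0.3
rot err tool deg [ 0.03  0.22 -0.07]
move cm tool [-0.37 -0.03  2.86] after rot [-0.38 -0.03  2.86]
```

View pics/s1.png

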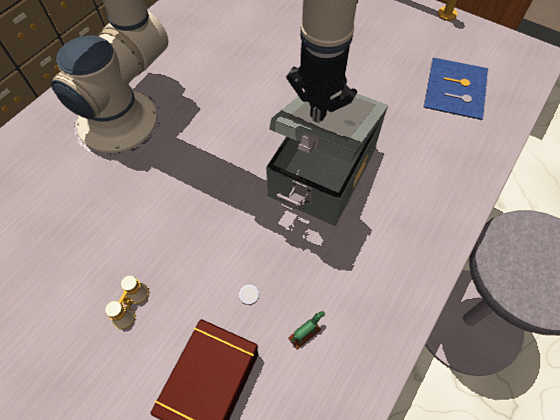

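>>> apply_moves(
  jaw=[1,1,1,1,1,1,1,1,1,1,1,1],
  delta_pos=[
    [-0.06,-0.15,0.5],
    [-0.06,-0.15,0.5],
    [-0.06,-0.15,0.5],
    [-0.06,-0.15,0.5],
    [-0.06,-0.15,0.5],
    [-0.06,-0.15,0.5],
    [0,0,0.15],
    [0,0,0.15],
    [0,0,0.15],
    [0,0,0.15],
    [0,0,0.15],
    [0,0,0.15],
  ],
  delta_rot=[
    [0,0,0],
    [0,0,0],
    [0,0,0],
    [0,0,0],
    [0,0,0],
    [0,0,0],
    [0,0,0],
    [0,0,0],
    [0,0,0],
    [0,0,0],
    [0,0,0],
    [0,0,0],
  ],
)

```text
time_s: 4.15
eef_pos: [558.7, 93.9, 252.3]
tcp_rot: [[0.994, 0.111, 0.0], [0.111, -0.994, -0.0], [0.0, 0.0, -1.0]]
wrist_force: [-0.3, -0.7, -0.1]
opening: -0.0
```

Run:
```python
from h import *
st([0,-45,260])
```

```text
t 4.15 Xsz [ -0.44 -56.05 252.29] F Xsz [-0.34  0.7  -0.11] open -0.0
rot err tool deg [ 0.   -0.01  0.12]
move cm tool [ 0.04  1.1  -0.77] after rot [ 0.04  1.1  -0.77]
```

>>> apply_moves(
  jaw=[1,1,1,1,1,1,1,1],
  delta_pos=[
    [0,0,0.15],
    [0,0,0.15],
    [0,0.05,0.2],
    [0,0.1,0.25],
    [0,0.12,0.3],
    [0,0.12,0.3],
    [0,0.12,0.3],
    [0,0.12,0.3],
  ],
  delta_rot=[
    [0,0,0],
    [0,0,0],
    [0,0,0],
    [0,0,0],
    [0,0,0],
    [0,0,0],
    [0,0,0],
    [0,0,0],
  ],
)

```text
time_s: 4.82
eef_pos: [559.4, 87.5, 232.6]
tcp_rot: [[0.994, 0.111, 0.0], [0.111, -0.994, -0.0], [0.0, 0.0, -1.0]]
wrist_force: [0.5, -1.2, 2.6]
opening: 0.2
```

Run:
```python
from h import *
st([0,-45,260])
```

```text
t 4.82 Xsz [ -0.42 -49.62 232.58] F Xsz [0.37 1.29 2.62] open 0.2
rot err tool deg [ 0.01 -0.02  0.12]
move cm tool [ 0.04  0.46 -2.74] after rot [ 0.04  0.46 -2.74]
```

>>> apply_moves(
  jaw=[1,1,1,1,1,1,1,1,1,1,1,1],
  delta_pos=[
    [0,0.13,0.35],
    [0,0.13,0.35],
    [0,0.13,0.35],
    [0,0.12,0.35],
    [0,0.12,0.35],
    [0,0.12,0.35],
    [0,0.11,0.35],
    [0,0.11,0.35],
    [0,0.1,0.35],
    [0,0.09,0.35],
    [0,0.08,0.35],
    [0,0.08,0.35],
  ],
  delta_rot=[
    [0,0,0],
    [0,0,0],
    [0,0,0],
    [0,0,0],
    [0,0,0],
    [0,0,0],
    [0,0,0],
    [0,0,0],
    [0,0,0],
    [0,0,0],
    [0,0,0],
    [0,0,0],
  ],
)

```text
time_s: 5.82
eef_pos: [560.7, 74.5, 190.4]
tcp_rot: [[0.994, 0.111, -0.0], [0.111, -0.994, -0.0], [-0.0, 0.0, -1.0]]
wrist_force: [0.9, -1.8, 1.9]
opening: 0.1
```

Run:
```python
from h import *
st([0,-45,260])
```

```text
t 5.82 Xsz [ -0.51 -36.57 190.38] F Xsz [0.71 1.91 1.93] open 0.1
rot err tool deg [0.   0.01 0.13]
move cm tool [ 0.05 -0.84 -6.96] after rot [ 0.05 -0.84 -6.96]
```

>>> apply_moves(
  jaw=[1,1,1,1,1,1,1,1,1,1,1,1],
  delta_pos=[
    [0,0.06,0.3],
    [0,0.06,0.3],
    [0,0.05,0.3],
    [0,0.05,0.3],
    [0,0.04,0.3],
    [0,0.04,0.3],
    [0,0.03,0.3],
    [0,0.02,0.3],
    [0,0,0.2],
    [0,0,0.1],
    [0,0,0.1],
    [0,0,0.1],
  ],
  delta_rot=[
    [0,0,0],
    [0,0,0],
    [0,0,0],
    [0,0,0],
    [0,0,0],
    [0,0,0],
    [0,0,0],
    [0,0,0],
    [0,0,0],
    [0,0,0],
    [0,0,0],
    [0,0,0],
  ],
)

```text
time_s: 6.82
eef_pos: [561.1, 71.2, 161.7]
tcp_rot: [[0.994, 0.111, -0.0], [0.111, -0.994, 0.0], [-0.0, -0.0, -1.0]]
wrist_force: [0.1, -1.1, 1.2]
opening: -0.1
```

Run:
```python
from h import *
st([0,-45,260])
```

```text
t 6.82 Xsz [ -0.53 -33.22 161.73] F Xsz [-0.06  1.07  1.19] open -0.1
rot err tool deg [-0.    0.01  0.14]
move cm tool [ 0.05 -1.18 -9.83] after rot [ 0.05 -1.18 -9.83]
```

>>> apply_moves(
  jaw=[1,1,1,1,1,1],
  delta_pos=[
    [0,0,0.06],
    [0,0,0.06],
    [0,0,0.06],
    [0,0,0.06],
    [0,0,0.06],
    [0,0,0],
  ],
  delta_rot=[
    [0,0,0],
    [0,0,0],
    [0,0,0],
    [0,0,0],
    [0,0,0],
    [0,0,0],
  ],
)

```text
time_s: 7.32
eef_pos: [561.1, 71.1, 158.6]
tcp_rot: [[0.994, 0.111, -0.0], [0.111, -0.994, 0.0], [-0.0, -0.0, -1.0]]
wrist_force: [0.3, -0.6, 1.0]
opening: 0.1
```

>>> apply_moves(
  jaw=[1,1,1],
  delta_pos=[
    [0,0,0.05],
    [0,0,0.05],
    [0,0,0],
  ],
  delta_rot=[
    [0,0,0],
    [0,0,0],
    [0,0,0],
  ],
)

```text
time_s: 7.57
eef_pos: [561.1, 71.1, 157.7]
tcp_rot: [[0.994, 0.111, 0.0], [0.111, -0.994, 0.0], [0.0, -0.0, -1.0]]
wrist_force: [0.8, -0.6, 1.1]
opening: -0.1
```

>>> apply_moves(
  jaw=[1,1,1,1],
  delta_pos=[
    [0,0,0.03],
    [0,0,0.03],
    [0,0,0.03],
    [0,0,0],
  ],
  delta_rot=[
    [0,0,0],
    [0,0,0],
    [0,0,0],
    [0,0,0],
  ],
)

```text
time_s: 7.9
eef_pos: [561.2, 71.1, 157.1]
tcp_rot: [[0.994, 0.111, 0.0], [0.111, -0.994, -0.0], [0.0, 0.0, -1.0]]
wrist_force: [-0.7, -1.5, 2.4]
opening: -0.0
```

>>> apply_moves(
  jaw=[1,1,1],
  delta_pos=[
    [0,0,0.03],
    [0,0,0.02],
    [0,0,0],
  ],
  delta_rot=[
    [0,0,0],
    [0,0,0],
    [0,0,0],
  ],
)

```text
time_s: 8.15
eef_pos: [561.2, 71.1, 157.0]
tcp_rot: [[0.994, 0.111, 0.001], [0.111, -0.994, -0.0], [0.001, 0.0, -1.0]]
wrist_force: [-1.4, -0.5, 5.5]
opening: -0.1
```

>>> apply_moves(
  jaw=[1,1,1,1,1,1,1,1,1,1],
  delta_pos=[
    [0,0,0.02],
    [0,0,0],
    [0,0,-0.3],
    [0,0,-1],
    [0,0,-2],
    [0,0,-2],
    [0,0.5,-1],
    [0,2,0],
    [0,2,0],
    [0,1,0],
  ],
  delta_rot=[
    [0,0,0],
    [0,0,0],
    [0,0,0],
    [0,0,0],
    [0,0,0],
    [0,0,0],
    [0,0,0],
    [0,0,0],
    [0,0,0],
    [0,0,0],
  ],
)

```text
time_s: 8.98
eef_pos: [567.4, 14.7, 219.3]
tcp_rot: [[0.994, 0.11, 0.0], [0.11, -0.994, -0.001], [0.0, 0.001, -1.0]]
wrist_force: [-0.4, 0.9, -0.2]
opening: -0.0
```

Run:
```python
from h import *
for n in ('scene','top'):
    p,d=robot.snapshot(n);cv2.imwrite(f'pics/{n}2.png',p[:,:,::-1]);np.save(f'pics/{n}2.npy',d)
    C=tob(cloud(n,d)); k=(d>0)&(abs(C[...,0])<85)&(C[...,1]<-3)&(C[...,1]>-250)&(C[...,2]>140)&(C[...,2]<170)
    c=np.polyfit(C[k][:,1],C[k][:,2],1); print(n,k.sum(),c)
    for it in range(3):
        r=C[k][:,2]-np.polyval(c,C[k][:,1]); k2=abs(r)<3; c=np.polyfit(C[k][k2,1],C[k][k2,2],1)
    print(c, 'pitch',c[0])
st([0,69,200])
a=cv2.imread('pics/scene2.png')[125:235,245:385]; cv2.imwrite('pics/sc2.png',cv2.resize(a,None,fx=5,fy=5,interpolation=cv2.INTER_CUBIC))
a=cv2.imread('pics/top2.png')[155:275,155:305]; cv2.imwrite('pics/tc2.png',cv2.resize(a,None,fx=5,fy=5,interpolation=cv2.INTER_CUBIC))
```

```text
scene 4186 [  0.01 156.85]
[  0.01 156.86] pitch 0.014374991250131718
top 5485 [  0.02 157.07]
[  0.02 157.1 ] pitch 0.0164120990096749
t 9.08 Xsz [ -0.48  23.27 218.72] F Xsz [0.2  0.11 0.22] open -0.2
rot err tool deg [-0.    0.05 -0.  ]
move cm tool [0.05 4.57 1.87] after rot [0.05 4.57 1.87]
```

View pics/sc2.png

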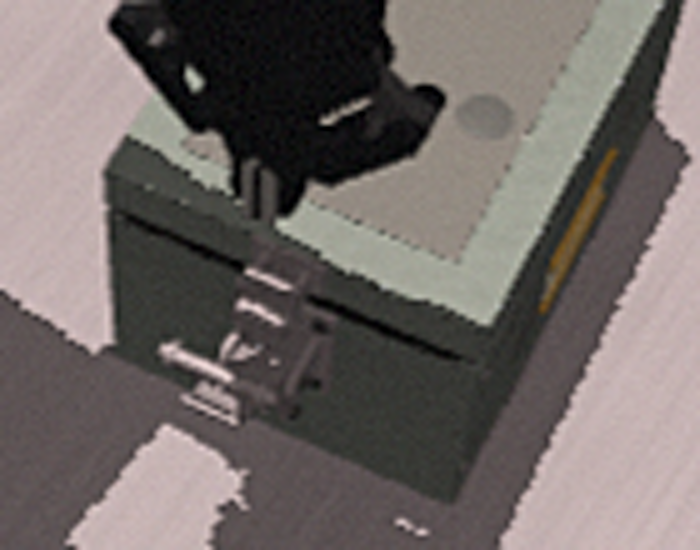

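View pics/tc2.png

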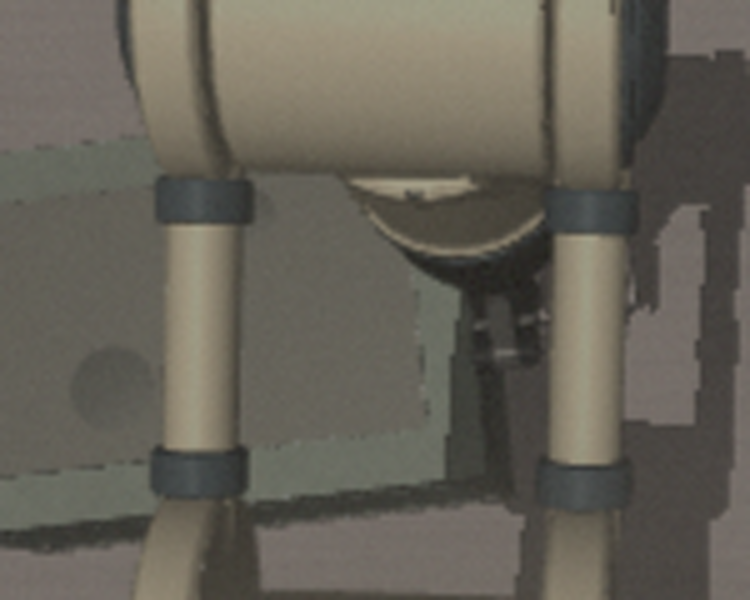

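Run:
```python
from h import *
np.set_printoptions(precision=0,suppress=True,linewidth=200)
d=np.load('pics/scene2.npy');C=tob(cloud('scene',d))
for v in range(172,196):
    print(v,[ (u,*C[v,u].round().astype(int).tolist()) for u in range(290,312,2) if d[v,u]>0 and abs(C[v,u,0])<16 and 2<C[v,u,1]<60 and C[v,u,2]>120])
k=(d>0)&(abs(C[...,0])<30)&(C[...,1]>55)&(C[...,2]>145)&(C[...,2]<175)
P=C[k];print(len(P),P.mean(0),np.percentile(P,[5,50,95],axis=0))
```

```text
172 []
173 []
174 [(298, -9, 2, 154)]
175 [(296, -13, 3, 149), (300, -4, 3, 155)]
176 [(298, -8, 4, 149)]
177 [(296, -11, 9, 151), (298, -8, 5, 147), (300, -4, 3, 148), (302, 0, 3, 150)]
178 [(296, -10, 11, 151), (298, -9, 3, 140), (304, 6, 4, 152), (308, 14, 2, 155)]
179 [(294, -10, 19, 157), (296, -10, 11, 146), (298, -8, 3, 137), (302, 1, 3, 143), (304, 5, 3, 146), (306, 11, 4, 152), (308, 14, 3, 152)]
180 [(294, -9, 21, 158), (296, -6, 19, 156), (298, -2, 17, 156), (300, -4, 3, 136), (302, 1, 2, 138), (306, 11, 5, 150)]
181 [(294, -9, 21, 153), (296, -5, 21, 156), (298, -1, 18, 155), (300, 3, 18, 157), (302, 1, 2, 134), (304, 8, 9, 149), (306, 11, 4, 143)]
182 [(294, -10, 19, 146), (296, -5, 19, 150), (298, -1, 20, 154), (300, 4, 19, 156), (302, 8, 18, 156), (304, 10, 12, 150), (306, 11, 4, 139), (308, 15, 3, 141)]
183 [(294, -9, 20, 144), (296, -5, 21, 148), (298, 0, 20, 150), (300, 4, 19, 152), (302, 9, 21, 158), (304, 11, 14, 150), (306, 11, 3, 135), (308, 15, 3, 138)]
184 [(294, -10, 20, 139), (296, -5, 20, 144), (298, 0, 21, 148), (300, 4, 19, 149), (302, 10, 22, 156), (304,
[... 308 characters left out ...]
, -8, 33, 147), (294, -5, 29, 144), (296, -3, 25, 139), (298, 1, 22, 138), (300, 5, 22, 141), (302, 9, 20, 141)]
188 [(292, -8, 32, 141), (294, -3, 32, 146), (296, 0, 29, 144), (298, 2, 24, 137), (300, 6, 24, 141), (302, 10, 21, 139)]
189 [(292, -7, 34, 141), (294, -3, 33, 144), (296, 1, 33, 146), (298, 5, 30, 145), (300, 6, 23, 136), (302, 11, 23, 139)]
190 [(292, -8, 33, 136), (294, -3, 33, 139), (296, 2, 33, 142), (298, 6, 32, 144), (300, 10, 31, 145), (302, 12, 25, 139)]
191 [(296, 1, 32, 137), (298, 6, 33, 142), (300, 11, 32, 144)]
192 [(298, 6, 32, 136), (300, 10, 32, 139)]
193 [(300, 11, 32, 135)]
194 []
195 []
95 [  0.  69. 157.] [[-22.  65. 152.]
 [ -0.  69. 157.]
 [ 23.  72. 160.]]
```

>>> apply_moves(
  jaw=[0,0,0,0,0,0,0,0,0,0,0],
  delta_pos=[
    [0.05,1,0],
    [0,1.5,0],
    [0,1.5,0],
    [0,0.45,0],
    [0,0,0],
    [0,0,0],
    [0,0,1],
    [0,0,1],
    [0,0,1],
    [0,0,1],
    [0,0,0],
  ],
  delta_rot=[
    [0,0,0],
    [0,0,0],
    [0,0,0],
    [0,0,0],
    [0,0,0],
    [0,0,0],
    [0,0,0],
    [0,0,0],
    [0,0,0],
    [0,0,0],
    [0,0,0],
  ],
)

```text
time_s: 10.0
eef_pos: [571.4, -27.2, 175.2]
tcp_rot: [[0.994, 0.112, -0.005], [0.112, -0.994, 0.001], [-0.005, -0.001, -1.0]]
wrist_force: [0.1, -1.2, -0.8]
opening: 85.4
```

Run:
```python
from h import *
p,d=robot.snapshot('scene');cv2.imwrite('pics/s3.png',cv2.resize(p[115:235,235:375,::-1],None,fx=5,fy=5,interpolation=cv2.INTER_CUBIC))
C=tob(cloud('scene',d))
k=(d>0)&(abs(C[...,0])<30)&(C[...,1]>55)&(C[...,1]<85)&(C[...,2]>145)&(C[...,2]<172)
P=C[k];print(len(P),P.mean(0),np.percentile(P,[5,50,95],axis=0))
st([0,67.5,140])
```

```text
96 [  0.54  68.91 156.49] [[-22.38  64.03 153.25]
 [  0.22  69.2  156.51]
 [ 23.29  72.77 160.21]]
t 10.05 Xsz [ -0.65  65.88 176.71] F Xsz [-0.43  0.76 -0.29] open 85.0
rot err tool deg [-0.05  0.22  0.16]
move cm tool [0.08 0.16 3.67] after rot [0.07 0.16 3.67]
```

View pics/s3.png

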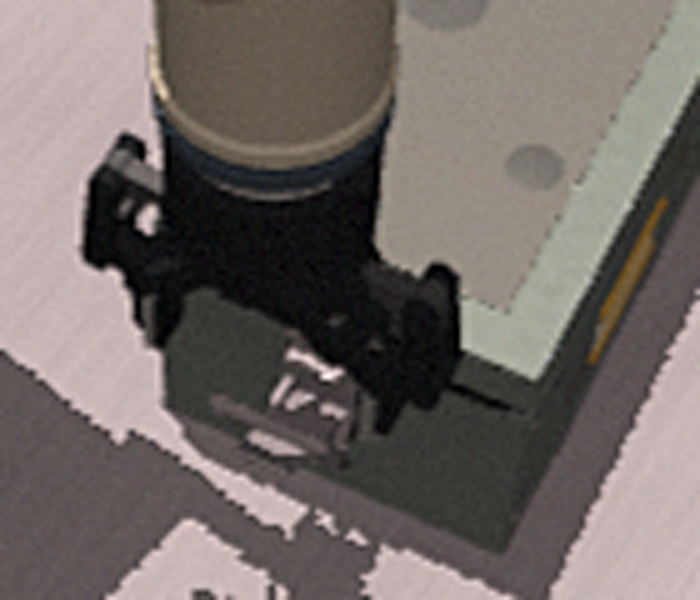

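>>> apply_moves(
  jaw=[0,0,0,0,0,0.2,0.6,0.6,0.6,0.6,0.6,0.6],
  delta_pos=[
    [0.05,0.15,0.9],
    [0,0,0.9],
    [0,0,0.9],
    [0,0,0.9],
    [0,0,0],
    [0,0,0],
    [0,0,0],
    [0,0,0],
    [0,0,0],
    [0,0,0],
    [0,0,0],
    [0,0,0],
  ],
  delta_rot=[
    [0,0,0],
    [0,0,0],
    [0,0,0],
    [0,0,0],
    [0,0,0],
    [0,0,0],
    [0,0,0],
    [0,0,0],
    [0,0,0],
    [0,0,0],
    [0,0,0],
    [0,0,0],
  ],
  force=30,
)

```text
time_s: 11.05
eef_pos: [573.3, -29.6, 143.9]
tcp_rot: [[0.994, 0.111, 0.0], [0.111, -0.994, -0.001], [0.0, 0.001, -1.0]]
wrist_force: [-3.3, -2.7, 4.2]
opening: 50.3
```

Run:
```python
from h import *
p,d=robot.snapshot('scene');cv2.imwrite('pics/s4.png',cv2.resize(p[115:235,235:375,::-1],None,fx=5,fy=5,interpolation=cv2.INTER_CUBIC))
st([0,67.5,140])
```

```text
t 11.1 Xsz [  0.73  68.26 143.81] F Xsz [-3.81  2.21  3.6 ] open 50.2
rot err tool deg [ 0.05 -0.03  0.11]
move cm tool [-0.07 -0.08  0.38] after rot [-0.07 -0.08  0.38]
```

View pics/s4.png

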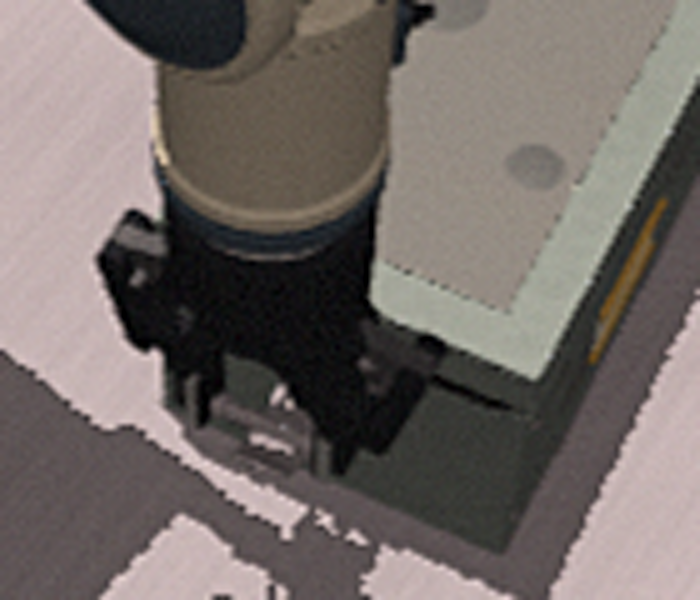

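>>> apply_moves(
  jaw=[0.6,0.6,0.6,0.6,0.6,0.6,0.6,0.6,0.6,0.6],
  delta_pos=[
    [0,-0.2,0],
    [0,-0.3,0],
    [0,-0.3,0],
    [0,-0.3,0],
    [0,-0.3,0],
    [0,-0.3,0],
    [0,-0.3,0],
    [0,-0.3,0],
    [0,-0.2,0],
    [0,0,0],
  ],
  delta_rot=[
    [0,0,0],
    [0,0,0],
    [0,0,0],
    [0,0,0],
    [0,0,0],
    [0,0,0],
    [0,0,0],
    [0,0,0],
    [0,0,0],
    [0,0,0],
  ],
)

```text
time_s: 11.93
eef_pos: [570.4, -3.6, 143.0]
tcp_rot: [[0.994, 0.112, -0.001], [0.112, -0.994, 0.0], [-0.0, -0.001, -1.0]]
wrist_force: [-3.6, -1.0, 1.1]
opening: 50.2
```

Run:
```python
from h import *
p,d=robot.snapshot('scene');cv2.imwrite('pics/s5.png',cv2.resize(p[115:235,235:375,::-1],None,fx=5,fy=5,interpolation=cv2.INTER_CUBIC))
st([0,67.5,140])
C=tob(cloud('scene',d))
k=(d>0)&(abs(C[...,0])<20)&(C[...,1]>36)&(C[...,1]<85)&(C[...,2]>140)&(C[...,2]<172)
P=C[k];print(len(P),P.mean(0),np.percentile(P,[5,50,95],axis=0))
```

```text
t 11.98 Xsz [  0.57  42.34 142.88] F Xsz [-3.17  0.93  1.22] open 50.0
rot err tool deg [-0.02  0.03  0.18]
move cm tool [-0.07  2.52  0.29] after rot [-0.06  2.52  0.29]
72 [ -0.86  45.21 154.56] [[-19.43  41.98 149.89]
 [ -0.83  45.6  155.1 ]
 [ 19.05  48.29 157.28]]
```

View pics/s5.png

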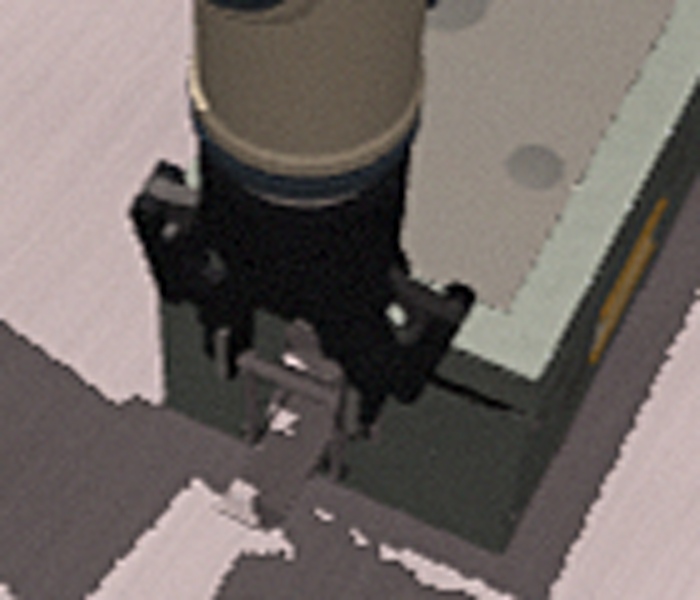

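>>> apply_moves(
  jaw=[0.6,0.6,0.6,0.6,0.6,0.6,0.6,0.6,0.6],
  delta_pos=[
    [-0.05,-0.2,-0.1],
    [0,-0.2,0],
    [0,-0.2,0],
    [0,-0.2,0],
    [0,-0.2,0],
    [0,-0.2,0],
    [0,-0.2,0],
    [0,0,0],
    [0,0,0],
  ],
  delta_rot=[
    [0,0,0],
    [0,0,0],
    [0,0,0],
    [0,0,0],
    [0,0,0],
    [0,0,0],
    [0,0,0],
    [0,0,0],
    [0,0,0],
  ],
)

```text
time_s: 12.73
eef_pos: [568.6, 9.8, 144.0]
tcp_rot: [[0.994, 0.112, 0.0], [0.112, -0.994, 0.0], [0.0, -0.0, -1.0]]
wrist_force: [2.0, -2.6, -5.5]
opening: 50.0
```

Run:
```python
from h import *
p,d=robot.snapshot('scene');cv2.imwrite('pics/s6.png',cv2.resize(p[145:225,265:345,::-1],None,fx=7,fy=7,interpolation=cv2.INTER_CUBIC))
st([0,67.5,140])
C=tob(cloud('scene',d))
k=(d>0)&(abs(C[...,0])<22)&(C[...,1]>25)&(C[...,1]<85)&(C[...,2]>146)&(C[...,2]<172)
P=C[k];print(len(P),P.mean(0),np.percentile(P,[5,50,95],axis=0))
```

```text
t 12.78 Xsz [  0.25  28.69 144.04] F Xsz [ 2.02  1.   -4.4 ] open 50.0
rot err tool deg [-0.   -0.01  0.17]
move cm tool [-0.04  3.88  0.4 ] after rot [-0.03  3.88  0.4 ]
82 [ -0.79  34.86 155.24] [[-21.1   29.81 150.55]
 [ -0.91  35.29 155.72]
 [ 20.36  38.26 158.74]]
```

View pics/s6.png

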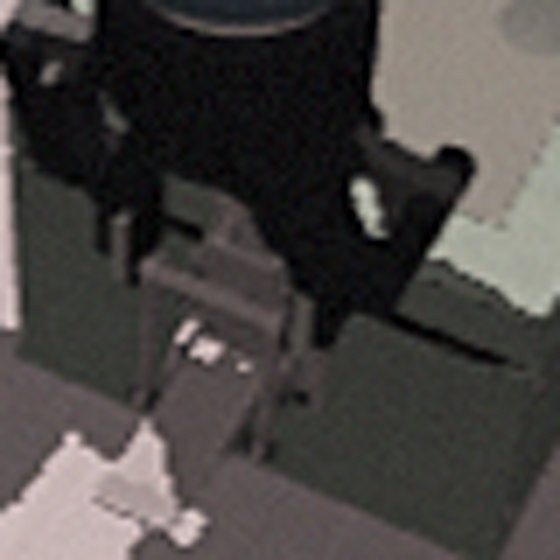

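>>> apply_moves(
  jaw=[0.6,0.6,0.6,0.6,0.6,0.6],
  delta_pos=[
    [0,0,0],
    [0,0,0],
    [0,-0.1,0],
    [0,-0.1,0],
    [0,-0.1,0],
    [0,0,0],
  ],
  delta_rot=[
    [0,0,0],
    [0,0,0],
    [0,0,0],
    [0,0,0],
    [0,0,0],
    [0,0,0],
  ],
  force=70,
)

```text
time_s: 13.28
eef_pos: [568.3, 12.6, 144.2]
tcp_rot: [[0.994, 0.111, 0.0], [0.111, -0.994, -0.0], [0.0, 0.0, -1.0]]
wrist_force: [2.0, -2.9, -4.4]
opening: 47.7
```

```bash
cat > look.py <<'E'
from h import *
import sys
n=sys.argv[1]
p,d=robot.snapshot('scene');cv2.imwrite(f'pics/{n}.png',cv2.resize(p[145:225,265:345,::-1],None,fx=7,fy=7,interpolation=cv2.INTER_CUBIC))
st([0,0,0])
C=tob(cloud('scene',d))
# outermost pin surface per column: pin between X -20..20
for lo,hi in((-22,-14),(-11,11),(14,22)):
    k=(d>0)&(C[...,0]>lo)&(C[...,0]<hi)&(C[...,1]>14)&(C[...,1]<85)&(C[...,2]>139)&(C[...,2]<172)
    P=C[k]
    if len(P): print(lo,len(P),np.percentile(P[:,1:],[5,50,95],axis=0).round(1).tolist())
    if lo==-11:
        print([tuple(q.round().astype(int).tolist()) for q in P if abs(q[0])<3])
E
python3 look.py s7
```

```text
t 13.33 Xsz [  0.26  25.84 144.22] F Xsz [ 1.7   3.35 -4.23] open 47.6
rot err tool deg [ 0.01 -0.02  0.14]
move cm tool [-0.02 -2.59 14.42] after rot [-0.03 -2.58 14.42]
-22 23 [[28.2, 141.9], [33.5, 155.6], [35.7, 158.4]]
-11 108 [[18.5, 141.9], [29.8, 153.6], [34.1, 157.7]]
[(-2, 18, 159), (0, 21, 159), (2, 17, 155), (-3, 21, 153), (0, 22, 157), (2, 20, 156), (-3, 20, 149), (-1, 20, 150), (2, 20, 152), (-2, 20, 145), (-1, 19, 145), (2, 21, 150), (-2, 31, 157), (-1, 28, 154), (1, 28, 154), (0, 21, 145), (2, 19, 143), (-1, 33, 157), (1, 32, 156), (-2, 35, 154), (-1, 34, 154), (2, 33, 155), (-2, 31, 145), (2, 35, 154), (-1, 32, 143), (1, 32, 146), (1, 32, 141)]
14 21 [[27.9, 142.9], [34.9, 155.4], [37.1, 159.5]]
```

View pics/s7.png

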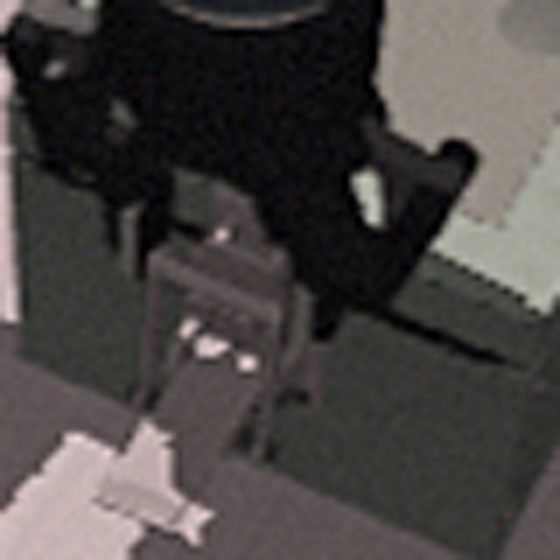

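>>> apply_moves(
  jaw=[0.6,0.6,0.6,0.6,0.6,0.6,0.6],
  delta_pos=[
    [0,-0.1,0],
    [0,-0.1,0],
    [0,-0.1,0],
    [0,-0.1,0],
    [0,-0.1,0],
    [0,-0.05,0],
    [0,0,0],
  ],
  delta_rot=[
    [0,0,0],
    [0,0,0],
    [0,0,0],
    [0,0,0],
    [0,0,0],
    [0,0,0],
    [0,0,0],
  ],
)

```text
time_s: 13.92
eef_pos: [567.6, 18.1, 144.3]
tcp_rot: [[0.994, 0.111, 0.0], [0.111, -0.994, -0.0], [0.0, 0.0, -1.0]]
wrist_force: [3.2, -3.4, -3.6]
opening: 47.9
```

```bash
python3 look.py s8
```

```text
t 13.97 Xsz [  0.24  20.29 144.28] F Xsz [ 2.39  4.16 -3.5 ] open 47.4
rot err tool deg [ 0.   -0.02  0.14]
move cm tool [-0.02 -2.03 14.43] after rot [-0.02 -2.03 14.43]
-22 25 [[22.2, 141.8], [28.2, 155.0], [31.2, 158.7]]
-11 99 [[18.8, 140.0], [25.9, 153.3], [32.9, 158.2]]
[(-1, 19, 160), (-1, 19, 156), (2, 20, 159), (-3, 20, 153), (0, 20, 155), (2, 19, 155), (-2, 26, 157), (-1, 24, 156), (1, 23, 155), (2, 20, 152), (-2, 26, 153), (0, 25, 153), (2, 26, 156), (-3, 29, 154), (0, 30, 157), (1, 28, 155), (1, 27, 149), (-2, 25, 140), (0, 24, 140), (-2, 31, 146), (0, 30, 145), (1, 26, 140), (-1, 32, 144), (1, 31, 143), (-1, 32, 140), (2, 34, 144)]
14 21 [[24.1, 141.7], [29.3, 153.9], [32.2, 158.6]]
```

>>> apply_moves(
  jaw=[0.6,0.6,0.6,0.6,0.6],
  delta_pos=[
    [0,-0.05,0],
    [0,-0.05,0],
    [0,-0.05,0],
    [0,-0.03,0],
    [0,0,0],
  ],
  delta_rot=[
    [0,0,0],
    [0,0,0],
    [0,0,0],
    [0,0,0],
    [0,0,0],
  ],
)

```text
time_s: 14.38
eef_pos: [567.5, 19.6, 144.3]
tcp_rot: [[0.994, 0.111, 0.0], [0.111, -0.994, -0.0], [0.0, 0.0, -1.0]]
wrist_force: [2.6, -5.1, -3.4]
opening: 47.2
```

```bash
python3 -c "
from h import *
st()"
```

```text
t 14.38 Xsz [  0.26  18.75 144.29] F Xsz [ 2.07  5.34 -3.38] open 47.2
rot err tool deg [ 0.03 -0.02  0.13]
```

>>> apply_moves(
  jaw=[0.6,0.6,0.6],
  delta_pos=[
    [0,-0.04,0],
    [0,-0.03,0],
    [0,0,0],
  ],
  delta_rot=[
    [0,0,0],
    [0,0,0],
    [0,0,0],
  ],
)

```text
time_s: 14.63
eef_pos: [567.5, 19.7, 144.3]
tcp_rot: [[0.994, 0.11, 0.001], [0.11, -0.994, -0.002], [0.0, 0.002, -1.0]]
wrist_force: [3.5, -6.6, -3.3]
opening: 47.9
```

```bash
python3 -c "
from h import *
st()"
```

```text
t 14.63 Xsz [  0.25  18.67 144.29] F Xsz [ 2.74  6.89 -3.27] open 47.9
rot err tool deg [ 0.09 -0.02  0.1 ]
```

>>> apply_moves(
  jaw=[0.6,0.6,0.6,0.6,0.6,0.6,0.6,0.6],
  delta_pos=[
    [0,0.04,0.05],
    [0,0,0.1],
    [0,0,0.1],
    [0,0,0.1],
    [0,0,0.1],
    [0,0,0.1],
    [0,0,0.1],
    [0,0,0],
  ],
  delta_rot=[
    [0,0,0],
    [0,0,0],
    [0,0,0],
    [0,0,0],
    [0,0,0],
    [0,0,0],
    [0,0,0],
    [0,0,0],
  ],
)

```text
time_s: 15.3
eef_pos: [567.6, 19.6, 139.2]
tcp_rot: [[0.994, 0.111, 0.002], [0.111, -0.994, -0.001], [0.002, 0.001, -1.0]]
wrist_force: [0.8, -5.5, 2.5]
opening: 47.9
```

```bash
python3 look.py s9
```

```text
t 15.35 Xsz [  0.38  18.78 139.18] F Xsz [0.13 5.47 2.83] open 47.9
rot err tool deg [ 0.07 -0.09  0.11]
move cm tool [-0.06 -1.89 13.92] after rot [-0.04 -1.88 13.92]
-22 21 [[20.8, 143.3], [26.0, 151.4], [30.4, 154.3]]
-11 98 [[18.3, 140.3], [24.8, 150.3], [32.8, 157.3]]
[(-2, 16, 156), (-1, 19, 156), (1, 18, 155), (3, 18, 157), (-2, 21, 154), (-1, 19, 153), (1, 19, 154), (0, 20, 151), (2, 19, 151), (-3, 25, 152), (-1, 24, 152), (1, 23, 152), (2, 21, 150), (-2, 26, 151), (0, 26, 151), (2, 25, 151), (-1, 27, 148), (0, 26, 147), (2, 25, 148), (-2, 25, 140), (3, 26, 145), (-2, 31, 146), (0, 31, 146), (-1, 33, 144), (1, 31, 143), (2, 33, 142)]
14 16 [[23.0, 141.9], [26.6, 150.4], [30.2, 154.2]]
```

View pics/s9.png

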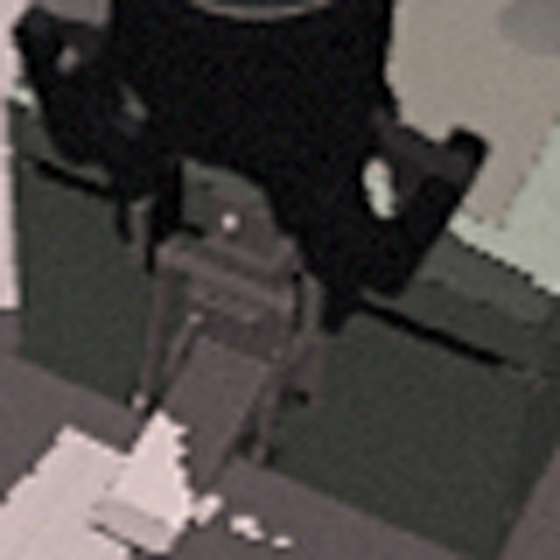

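>>> apply_moves(
  jaw=[0.6,0.6,0.6,0.6,0.6],
  delta_pos=[
    [0,0.02,0.1],
    [0,0,0.1],
    [0,0,0.1],
    [0,0,0.1],
    [0,0,0],
  ],
  delta_rot=[
    [0,0,0],
    [0,0,0],
    [0,0,0],
    [0,0,0],
    [0,0,0],
  ],
)

```text
time_s: 15.77
eef_pos: [567.6, 19.5, 134.7]
tcp_rot: [[0.994, 0.111, 0.001], [0.111, -0.994, -0.001], [0.001, 0.001, -1.0]]
wrist_force: [1.5, -5.5, 2.1]
opening: 47.8
```

```bash
python3 look.py s10|grep -v '(-'
```

```text
t 15.82 Xsz [  0.38  18.85 134.7 ] F Xsz [0.24 6.17 2.28] open 47.8
rot err tool deg [ 0.05 -0.08  0.12]
move cm tool [-0.05 -1.9  13.47] after rot [-0.04 -1.88 13.47]
-22 20 [[19.9, 140.0], [25.8, 146.1], [29.5, 151.1]]
-11 106 [[18.1, 141.5], [23.4, 146.5], [32.8, 156.5]]
14 17 [[21.8, 139.4], [26.6, 145.1], [29.4, 149.3]]
```

>>> apply_moves(
  jaw=[0.6,0.6,0.6,0.6],
  delta_pos=[
    [0,0.02,0.05],
    [0,0,0.05],
    [0,0,0.05],
    [0,0,0],
  ],
  delta_rot=[
    [0,0,0],
    [0,0,0],
    [0,0,0],
    [0,0,0],
  ],
)

```text
time_s: 16.15
eef_pos: [567.7, 19.5, 133.2]
tcp_rot: [[0.994, 0.111, 0.001], [0.111, -0.994, -0.0], [0.001, 0.001, -1.0]]
wrist_force: [0.4, -4.7, 2.7]
opening: 47.4
```

```bash
python3 look.py s11
```

```text
t 16.2 Xsz [  0.38  18.88 133.17] F Xsz [0.64 6.21 3.86] open 47.5
rot err tool deg [ 0.03 -0.07  0.12]
move cm tool [-0.05 -1.9  13.32] after rot [-0.04 -1.89 13.32]
-22 17 [[19.8, 141.2], [24.8, 143.3], [29.1, 147.5]]
-11 111 [[17.6, 141.2], [23.1, 145.5], [32.7, 157.1]]
[(-2, 16, 156), (-3, 20, 156), (0, 21, 160), (1, 18, 157), (3, 17, 157), (-3, 20, 153), (-1, 19, 152), (2, 21, 157), (-2, 21, 150), (0, 20, 151), (2, 21, 154), (-3, 19, 144), (0, 20, 147), (2, 20, 149), (-1, 24, 147), (0, 21, 144), (2, 21, 145), (-3, 24, 143), (-1, 23, 143), (2, 23, 145), (-1, 27, 144), (1, 27, 145), (2, 25, 143), (-2, 31, 144), (1, 31, 147), (1, 27, 142), (-1, 33, 145), (1, 32, 144), (3, 30, 144), (-1, 32, 140), (1, 32, 141)]
14 17 [[22.3, 141.2], [26.5, 144.7], [30.3, 148.0]]
```

View pics/s11.png

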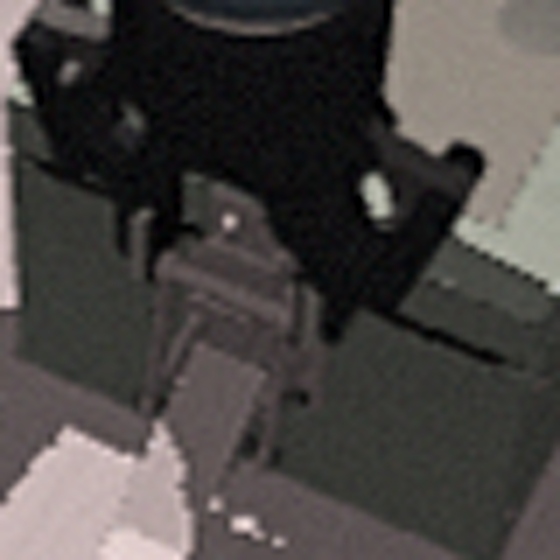

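>>> apply_moves(
  jaw=[0.6,0.6,0.6,0.6],
  delta_pos=[
    [0,0,0.04],
    [0,0,0.04],
    [0,0,0.04],
    [0,0,0],
  ],
  delta_rot=[
    [0,0,0],
    [0,0,0],
    [0,0,0],
    [0,0,0],
  ],
)

```text
time_s: 16.53
eef_pos: [567.7, 19.5, 133.0]
tcp_rot: [[0.994, 0.111, 0.002], [0.111, -0.994, -0.001], [0.002, 0.001, -1.0]]
wrist_force: [-1.4, -5.3, 7.8]
opening: 47.3
```

```bash
python3 -c "
from h import *
st()"
```

```text
t 16.53 Xsz [  0.43  18.89 132.98] F Xsz [-1.96  5.13  7.79] open 47.3
rot err tool deg [ 0.04 -0.11  0.12]
```

>>> apply_moves(
  jaw=[0.6,0.6,0.4,0.25,0.1,0,0,0,0,0,0,0],
  delta_pos=[
    [0,0.03,-0.03],
    [0,0,0],
    [0,0,0],
    [0,0,0],
    [0,0,0],
    [0,0,0],
    [0,0,0],
    [0,0,-0.5],
    [0,0,-1.5],
    [0,0,-2],
    [0,0,-2],
    [0,0,-2],
  ],
  delta_rot=[
    [0,0,0],
    [0,0,0],
    [0,0,0],
    [0,0,0],
    [0,0,0],
    [0,0,0],
    [0,0,0],
    [0,0,0],
    [0,0,0],
    [0,0,0],
    [0,0,0],
    [0,0,0],
  ],
  force=25,
)

```text
time_s: 17.53
eef_pos: [567.2, 19.6, 212.3]
tcp_rot: [[0.994, 0.111, -0.0], [0.111, -0.994, 0.0], [-0.0, -0.0, -1.0]]
wrist_force: [0.2, -0.0, 0.5]
opening: 85.3
```

```bash
cat > look2.py <<'E'
from h import *
import sys
n=sys.argv[1]
p,d=robot.snapshot('scene');cv2.imwrite(f'pics/{n}.png',cv2.resize(p[145:225,255:345,::-1],None,fx=7,fy=7,interpolation=cv2.INTER_CUBIC))
st([0,80,200]); print(robot.read_state()['qpos'])
C=tob(cloud('scene',d))
k=(d>0)&(abs(C[...,0])<9)&(C[...,1]>33)&(C[...,1]<120)&(C[...,2]>15)&(C[...,2]<137); P=C[k]
if len(P)>5:
    print('blade',len(P)); o=np.argsort(-P[:,2]); print([tuple(q.round().astype(int).tolist()) for q in P[o][::6]])
k=(d>0)&(abs(C[...,0])<25)&(C[...,1]>12)&(C[...,1]<40)&(C[...,2]>137)&(C[...,2]<165)
print([tuple(q.round().astype(int).tolist()) for q in C[k] if 14<abs(q[0])<25 or abs(q[0])<2.5])
k=(d>0)&(abs(C[...,0])<85)&(C[...,1]<-3)&(C[...,1]>-250)&(C[...,2]>148)&(C[...,2]<163)
c=np.polyfit(C[k][:,1],C[k][:,2],1); print('lid',k.sum(),c)
E
python3 look2.py s12
```

```text
t 17.58 Xsz [  1.25  18.92 217.5 ] F Xsz [-0.73 -0.26  4.13] open 86.0
rot err tool deg [ 0.04 -0.38  0.14]
move cm tool [-0.15  6.11  1.75] after rot [-0.12  6.11  1.75]
[ -1.47  -0.09  77.38   0.02 102.33  -7.85]
blade 230
[(9, 33, 136), (-2, 38, 93), (-4, 38, 92), (1, 35, 91), (-9, 39, 90), (0, 41, 90), (-2, 38, 89), (8, 44, 88), (5, 51, 87), (-2, 48, 86), (-1, 49, 85), (-8, 50, 85), (-3, 44, 84), (1, 53, 84), (4, 45, 83), (-3, 54, 82), (1, 57, 81), (-8, 55, 80), (-4, 58, 79), (-2, 66, 79), (-7, 57, 78), (0, 66, 77), (-2, 67, 76), (8, 61, 75), (1, 72, 74), (3, 66, 73), (-5, 69, 73), (-1, 69, 72), (7, 74, 72), (1, 76, 71), (-1, 77, 71), (-3, 78, 70), (2, 78, 70), (-5, 76, 70), (0, 84, 69), (-4, 86, 69), (1, 83, 68), (5, 89, 67), (0, 79, 65)]
[(-22, 18, 144), (-2, 17, 157), (-22, 23, 146), (-21, 21, 145), (-19, 20, 144), (-1, 20, 157), (1, 18, 157), (-23, 26, 146), (-20, 28, 151), (-19, 24, 147), (-17, 23, 147), (-1, 20, 154), (1, 19, 154), (-24, 28, 144), (-22, 28, 146), (-20, 27, 146), (-19, 26, 145), (-16, 26, 147), (-14, 25, 147), (1, 22, 154), (-22, 29, 144), (-19, 30, 146), (-18, 27, 143), (-16, 26, 144), (-2, 21, 146), (-1, 19, 145), (2, 20, 149), (-22, 29, 140), (-20, 28, 140), (-15, 27, 142), (-1, 23, 146), (0, 21, 144), (2, 20, 145), (0, 24, 144), (2, 25, 148), (-1, 28, 145), (1, 26, 144), (-2, 29, 142), (0, 29, 144), (1, 27, 142), (14, 21, 143), (19, 22, 147), (21, 20, 145), (-1, 32, 144), (1, 31, 143), (14, 25, 145), (16, 26, 147), (18, 25, 147), (21, 26, 151), (22, 22, 146), (-1, 33, 141), (1, 32, 142), (15, 27, 144), (17, 26, 144), (19, 26, 146), (22, 27, 149), (23, 24, 145), (24, 21, 142), (2, 33, 138), (18, 27, 142), (20, 28, 144), (21, 26, 143), (23, 25, 143), (18, 28, 140), (21, 29, 143), (22, 27, 141), (25, 28, 145), (21, 30, 141)]
lid 4092 [  0.01 156.8 ]
```

View pics/s12.png

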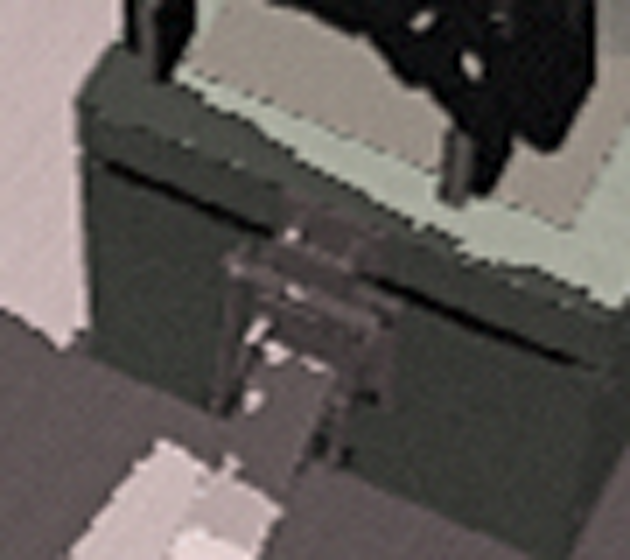

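>>> apply_moves(
  jaw=[0.2,0.5,0.8,1,1,1,1,1,1,1,1,1],
  delta_pos=[
    [0,2.5,0],
    [0,3,0],
    [0,3,0],
    [0,1,0],
    [0,0,0],
    [0,0,0],
    [0,0,0],
    [0,0,0],
    [0,0,0],
    [0,0,0],
    [0,0,0],
    [0,0,0],
  ],
  delta_rot=[
    [0,0,0],
    [0,0,0],
    [5,0,0],
    [5,0,0],
    [5,0,0],
    [5,0,0],
    [5,0,0],
    [5,0,0],
    [5,0,0],
    [5,0,0],
    [5,0,0],
    [5,0,0],
  ],
)

```text
time_s: 18.58
eef_pos: [578.1, -75.5, 210.9]
tcp_rot: [[0.994, 0.072, -0.084], [0.11, -0.636, 0.764], [0.001, -0.768, -0.64]]
wrist_force: [-0.6, 0.6, 0.8]
opening: -0.0
```

```bash
python3 look2.py s13 | head -3
python3 - <<'E'
from h import *
d=np.load('pics/top0.npy'); C=tob(cloud('top',d))
for n,u,v in(('coin',342,213),('horse',343,157),('chest',385,215),('opera',400,290)): print(n,C[v,u])
p,_=robot.snapshot('scene'); cv2.imwrite('pics/s13f.png',p[:,:,::-1])
E
```

```text
t 18.63 Xsz [ -0.45 115.24 207.09] F Xsz [-1.63  0.01 -3.78] open -0.0
rot err tool deg [-50.67   0.27  -0.17]
move cm tool [ 0.05 -1.69  3.18] after rot [ 0.04 -3.52  0.71]
coin [ -6.82 238.11   9.94]
horse [136.49 255.15  52.76]
chest [-29.02 345.48  35.91]
opera [-222.52  344.3    65.77]
```

View pics/s13f.png

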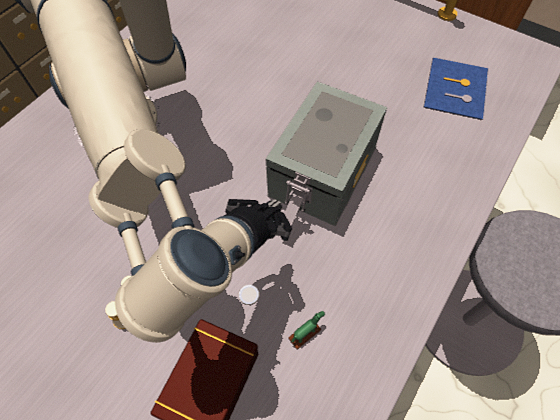

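>>> apply_moves(
  jaw=[1,1,1,1,1,1,1,1],
  delta_pos=[
    [0,1.1,1.6],
    [0,1.1,1.6],
    [0,1.1,1.6],
    [0,1.1,1.6],
    [0,1.1,1.6],
    [0,1,1.5],
    [0,0,0],
    [0,0,0],
  ],
  delta_rot=[
    [0,0,0],
    [0,0,0],
    [0,0,0],
    [0,0,0],
    [0,0,0],
    [0,0,0],
    [0,0,0],
    [0,0,0],
  ],
)

```text
time_s: 19.35
eef_pos: [574.3, -43.5, 99.7]
tcp_rot: [[0.994, 0.072, -0.087], [0.112, -0.64, 0.76], [-0.001, -0.765, -0.644]]
wrist_force: [-0.4, -0.4, 0.1]
opening: 0.0
```

```bash
python3 look2.py s14 | head -3
python3 - <<'E'
from h import *
p,d=robot.snapshot('top'); cv2.imwrite('pics/t14f.png',p[:,:,::-1])
st([0,75,82])
E
```

```text
t 19.4 Xsz [  0.67  82.74 100.89] F Xsz [-0.07  0.17  0.9 ] open -0.2
rot err tool deg [-49.9    0.01   0.22]
move cm tool [-0.05 -7.76 -6.17] after rot [-0.07 -0.27 -9.91]
t 19.45 Xsz [  0.95  83.14 101.43] F Xsz [ 0.39 -0.52 -0.12] open -0.1
rot err tool deg [-49.87  -0.06   0.23]
move cm tool [-0.1   0.96  1.87] after rot [-0.09 -0.81  1.94]
```

View pics/s14.png

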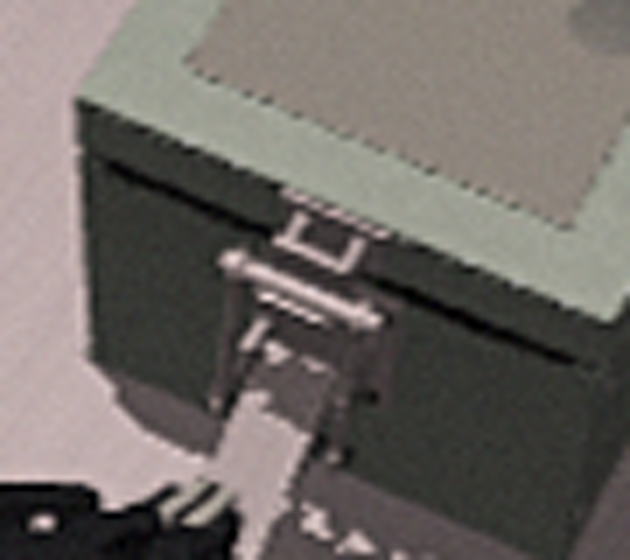

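View pics/t14f.png

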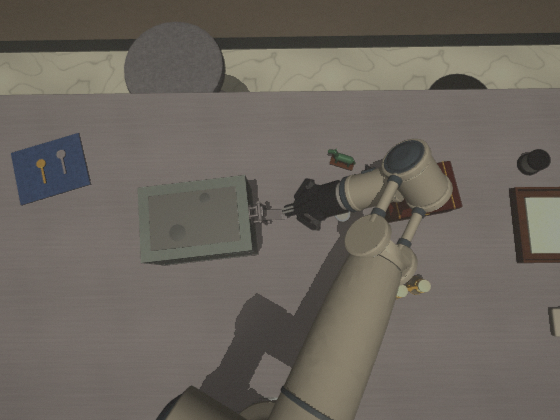

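Run:
```python
from h import *
p,d=robot.snapshot('top'); C=tob(cloud('top',d))
for u,v in((405,155),(425,185),(370,190),(325,200),(365,240),(395,265),(410,205)): print((u,v),C[v,u])
k=(C[...,1]>180)&(C[...,2]>120)&(abs(C[...,0])<130)&(d>0)
ps,ds=robot.snapshot('scene'); D=tob(cloud('scene',ds))
k2=(D[...,1]>150)&(D[...,1]<480)&(D[...,2]>95)&(abs(D[...,0])<200)&(ds>0)
P=D[k2]; 
for lo in range(150,480,30):
    q=P[(P[:,1]>=lo)&(P[:,1]<lo+30)]
    if len(q): print(lo,len(q),'z',q[:,2].min().round(),q[:,2].max().round(),'X',q[:,0].min().round(),q[:,0].max().round())
```

```text
(405, 155) [ 29.65 307.82 374.43]
(425, 185) [-25.06 341.07 354.5 ]
(370, 190) [-10.18 255.33 293.09]
(325, 200) [ -6.62 172.28 223.34]
(365, 240) [-114.63  210.51  391.04]
(395, 265) [-161.47  253.14  392.91]
(410, 205) [-47.31 332.63 280.78]
150 988 z 147.0 434.0 X -200.0 62.0
180 1817 z 176.0 435.0 X -200.0 38.0
210 2332 z 195.0 427.0 X -200.0 40.0
240 3097 z 219.0 416.0 X -200.0 49.0
270 1946 z 244.0 384.0 X -197.0 59.0
300 1908 z 296.0 393.0 X -178.0 69.0
330 2022 z 295.0 393.0 X -98.0 69.0
360 1691 z 268.0 368.0 X -66.0 43.0
390 802 z 277.0 331.0 X -54.0 15.0
```

>>> apply_moves(
  jaw=[1,1,1,1,1,1,1],
  delta_pos=[
    [-0.05,0.3,0.5],
    [-0.05,0.3,0.5],
    [0,0.3,0.5],
    [0,0.05,0.15],
    [0,0.05,0.15],
    [0,0.05,0.15],
    [0,0,0],
  ],
  delta_rot=[
    [0,0,0],
    [0,0,0],
    [0,0,0],
    [0,0,0],
    [0,0,0],
    [0,0,0],
    [0,0,0],
  ],
)

```text
time_s: 20.13
eef_pos: [572.5, -36.0, 78.7]
tcp_rot: [[0.994, 0.071, -0.085], [0.111, -0.639, 0.761], [-0.0, -0.766, -0.643]]
wrist_force: [0.8, -0.2, -0.3]
opening: 0.3
```

Run:
```python
from h import *
st([0,73.1,77.3])
```

```text
t 20.13 Xsz [-0.79 74.52 78.67] F Xsz [ 0.76  0.26 -0.27] open 0.3
rot err tool deg [-50.02   0.08   0.12]
move cm tool [0.08 0.01 0.2 ] after rot [ 0.08 -0.14  0.14]
```

>>> apply_moves(
  jaw=[1,1,1,1,1,1],
  delta_pos=[
    [0.03,0.06,0.18],
    [0.03,0.06,0.18],
    [0,0.07,0.18],
    [0,0.07,0.18],
    [0,0.07,0.18],
    [0,0,0],
  ],
  delta_rot=[
    [0,0,0],
    [0,0,0],
    [0,0,0],
    [0,0,0],
    [0,0,0],
    [0,0,0],
  ],
)

```text
time_s: 20.63
eef_pos: [572.8, -31.5, 70.6]
tcp_rot: [[0.994, 0.071, -0.084], [0.111, -0.639, 0.761], [0.0, -0.766, -0.643]]
wrist_force: [0.7, -1.9, 1.1]
opening: 0.2
```

```bash
cat > arc.py <<'E'
from h import *
import sys
st(); s=robot.read_state(); b=tob(s['eef_pos']); F=s['wrist_force']; f=np.array([-F@ex,F[2]])
def tcp(t,sh=0): 
    n=np.array([np.cos(t),np.sin(t)]);d=np.array([np.sin(t),-np.cos(t)]); return np.array([22,92])+(52+sh)*d+7*n+n*11*abs(np.sin(t-.8727+.1745))
# implied theta from TCP: signed gap zero
from scipy.optimize import brentq
def gap(t):
    n=np.array([np.cos(t),np.sin(t)]); return (b[1:]-np.array([22,92]))@n-7-11*abs(np.sin(t-.698))
ts=np.linspace(-.2,1.5,200); g=[gap(t) for t in ts]
r=[brentq(gap,ts[i],ts[i+1]) for i in range(199) if g[i]*g[i+1]<0]
for t in r:
    n=np.array([np.cos(t),np.sin(t)]);d=np.array([np.sin(t),-np.cos(t)]); print('theta',round(t,3),'radial',((b[1:]-[22,92])@d).round(1),'Fn',(f@n).round(1),'Ft',(f@d).round(1))
for a in sys.argv[1:]:
    t,sh=map(float,a.split(',')); q=tcp(t,sh)-b[1:]; print('to',a,'tcp',tcp(t,sh),'tool cm y,z',(.643*q[0]-.766*q[1])/10,(-.766*q[0]-.643*q[1])/10)
E
python3 arc.py .8,0 .6,0
```

```text
t 20.63 Xsz [ 0.03 70.08 70.61] F Xsz [0.51 1.94 1.08] open 0.2
rot err tool deg [-49.98   0.02   0.11]
theta 0.963 radial 51.7 Fn 2.0 Ft 1.0
to .8,0 tcp [64.96 61.59] tool cm y,z 0.3610377784505437 0.9721205089149414
to .6,0 tcp [58.03 53.64] tool cm y,z 0.5244956166876187 2.014142728908694
```

>>> apply_moves(
  jaw=[1,1,1,1,1,1],
  delta_pos=[
    [0,0.07,0.18],
    [0,0.07,0.18],
    [0,0.07,0.2],
    [0,0.06,0.2],
    [0,0.05,0.2],
    [0,0,0],
  ],
  delta_rot=[
    [0,0,0],
    [0,0,0],
    [0,0,0],
    [0,0,0],
    [0,0,0],
    [0,0,0],
  ],
)

```text
time_s: 21.13
eef_pos: [572.2, -25.9, 61.8]
tcp_rot: [[0.994, 0.071, -0.085], [0.111, -0.639, 0.761], [0.0, -0.766, -0.643]]
wrist_force: [2.3, -3.3, 2.9]
opening: -0.1
```

```bash
python3 arc.py .6,0 .4,2
```

```text
t 21.13 Xsz [-0.04 64.45 61.77] F Xsz [1.88 3.51 2.9 ] open -0.1
rot err tool deg [-50.     0.05   0.12]
theta 0.796 radial 51.5 Fn 4.5 Ft 0.5
to .6,0 tcp [58.03 53.64] tool cm y,z 0.20976354374760114 1.0140238001117652
to .4,2 tcp [52.45 46.25] tool cm y,z 0.41781467269843875 1.9167733474619175
```

>>> apply_moves(
  jaw=[1,1,1,1,1,1],
  delta_pos=[
    [0,0.04,0.2],
    [0,0.04,0.2],
    [0,0.04,0.2],
    [0,0.04,0.2],
    [0,0.04,0.2],
    [0,0,0],
  ],
  delta_rot=[
    [0,0,0],
    [0,0,0],
    [0,0,0],
    [0,0,0],
    [0,0,0],
    [0,0,0],
  ],
)

```text
time_s: 21.63
eef_pos: [571.4, -19.2, 54.2]
tcp_rot: [[0.994, 0.072, -0.085], [0.111, -0.638, 0.762], [0.0, -0.767, -0.642]]
wrist_force: [1.0, -2.7, 4.4]
opening: 0.4
```

```bash
python3 arc.py .4,2 .2,4
```

```text
t 21.63 Xsz [-0.05 57.78 54.19] F Xsz [0.7  2.81 4.36] open 0.4
rot err tool deg [-50.05   0.04   0.15]
theta 0.603 radial 51.4 Fn 4.8 Ft -2.0
to .4,2 tcp [52.45 46.25] tool cm y,z 0.2659436176515574 0.9192266813619216
to .2,4 tcp [45.14 39.55] tool cm y,z 0.3084826919913361 1.9101223248382162
```

>>> apply_moves(
  jaw=[1,1,1,1,1,1],
  delta_pos=[
    [0,0.05,0.18],
    [0,0.05,0.18],
    [0,0.05,0.18],
    [0,0.05,0.18],
    [0,0.05,0.18],
    [0,0,0],
  ],
  delta_rot=[
    [0,0,0],
    [0,0,0],
    [0,0,0],
    [0,0,0],
    [0,0,0],
    [0,0,0],
  ],
)

```text
time_s: 22.13
eef_pos: [570.7, -13.9, 46.5]
tcp_rot: [[0.994, 0.072, -0.085], [0.111, -0.638, 0.762], [0.0, -0.767, -0.642]]
wrist_force: [1.3, -1.0, 5.9]
opening: -0.2
```

```bash
python3 arc.py .2,4 .1,4
```

```text
t 22.13 Xsz [-0.16 52.34 46.47] F Xsz [1.14 1.12 5.9 ] open -0.2
rot err tool deg [-50.06   0.06   0.15]
theta 0.4 radial 53.8 Fn 3.3 Ft -5.0
to .2,4 tcp [45.14 39.55] tool cm y,z 0.06640778228198219 0.996664764575398
to .1,4 tcp [40.72 37.6 ] tool cm y,z -0.0679793521893874 1.4607374858767168
```

>>> apply_moves(
  jaw=[1,1,1,1,1,1],
  delta_pos=[
    [0,0,0.18],
    [0,0,0.18],
    [0,0,0.18],
    [0,0,0.18],
    [0,-0.02,0.18],
    [0,0,0],
  ],
  delta_rot=[
    [0,0,0],
    [0,0,0],
    [0,0,0],
    [0,0,0],
    [0,0,0],
    [0,0,0],
  ],
)

```text
time_s: 22.63
eef_pos: [569.6, -6.9, 40.0]
tcp_rot: [[0.994, 0.071, -0.086], [0.111, -0.639, 0.761], [-0.001, -0.766, -0.642]]
wrist_force: [0.6, -1.0, 1.2]
opening: 0.4
```

```bash
python3 arc.py .1,3 0,3 -.03,3; python3 look2.py s15 >/dev/null
```

```text
t 22.63 Xsz [-0.54 45.32 39.96] F Xsz [0.53 1.07 1.17] open 0.4
rot err tool deg [-50.03   0.13   0.12]
theta 0.206 radial 55.7 Fn 1.3 Ft -0.9
to .1,3 tcp [40.62 38.59] tool cm y,z -0.19731374783282724 0.4475585306135388
to 0,3 tcp [36.07 37.  ] tool cm y,z -0.36782498038707917 0.898334090666056
to -.03,3 tcp [34.66 36.6 ] tool cm y,z -0.42726311794736826 1.0321117773274053
```

View pics/s15.png

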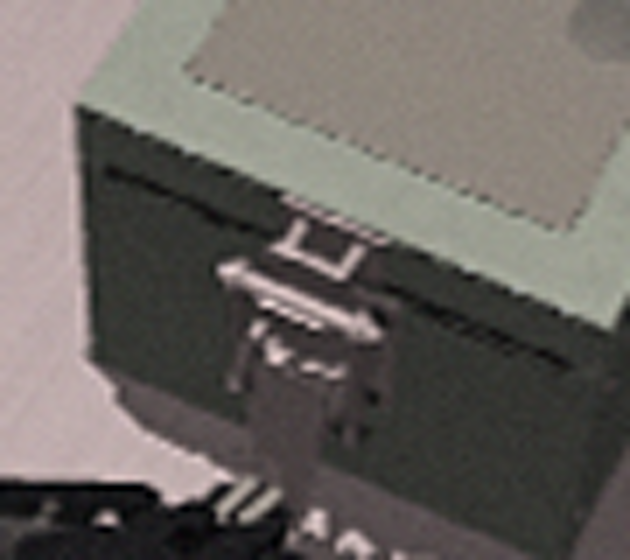

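>>> apply_moves(
  jaw=[1,1,1,1,1,1,1],
  delta_pos=[
    [0,-0.06,0.14],
    [0,-0.06,0.14],
    [0,-0.06,0.14],
    [0,-0.06,0.14],
    [0,-0.06,0.14],
    [0,-0.05,0.1],
    [0,0,0],
  ],
  delta_rot=[
    [0,0,0],
    [0,0,0],
    [0,0,0],
    [0,0,0],
    [0,0,0],
    [0,0,0],
    [0,0,0],
  ],
)

```text
time_s: 23.27
eef_pos: [568.9, 1.3, 38.3]
tcp_rot: [[0.994, 0.072, -0.086], [0.112, -0.638, 0.762], [-0.0, -0.766, -0.642]]
wrist_force: [-0.0, -0.3, 0.3]
opening: -0.0
```

```bash
python3 arc.py 0,3 -.03,3; python3 look2.py s16 |tail -4 |cut -c1-600
```

```text
t 23.27 Xsz [-0.28 37.04 38.29] F Xsz [-0.07  0.28  0.27] open -0.0
rot err tool deg [-50.03   0.08   0.15]
theta 0.021 radial 54.0 Fn 0.3 Ft -0.3
to 0,3 tcp [36.07 37.  ] tool cm y,z 0.03668161752788107 0.15757031666315813
to -.03,3 tcp [34.66 36.6 ] tool cm y,z -0.022756520032408023 0.2913480033245074
blade 110
[(-8, 33, 136), (9, 92, 105), (7, 89, 102), (-5, 84, 98), (-3, 89, 94), (-5, 84, 88), (-5, 80, 82), (-4, 72, 79), (-4, 68, 76), (-3, 69, 74), (-3, 64, 71), (-2, 57, 69), (-7, 56, 67), (-6, 49, 63), (-4, 47, 59), (6, 52, 58), (6, 46, 53), (7, 44, 51), (7, 39, 48)]
[(-22, 23, 143), (-20, 22, 143), (0, 21, 155), (1, 19, 154), (-23, 26, 142), (-21, 25, 142), (-20, 22, 139), (0, 21, 152), (2, 20, 152), (-24, 28, 140), (-21, 30, 145), (-20, 28, 144), (-19, 25, 140), (-17, 24, 139), (-15, 23, 139), (-2, 21, 146), (0, 21, 148), (2, 21, 150), (-19, 29, 141), (-18, 27, 139), (-16, 26, 140), (-14, 25, 140), (0, 21, 145), (2, 20, 145), (-21, 31, 139), (-17, 28, 137), (-15, 27, 138), (-2, 20, 138), (0, 20, 138), (-2, 25, 141), (0, 24, 141), (1, 23, 140), (-1, 28, 141), (1, 27, 142), (-2, 31, 141), (0, 29, 139), (1, 28, 139), (18, 18, 138), (-1, 33, 141), (1, 31, 13
lid 6671 [  0.   153.86]
```

>>> apply_moves(
  jaw=[1,1,1,1],
  delta_pos=[
    [0,-0.05,0.06],
    [0,-0.05,0.06],
    [0,-0.03,0.04],
    [0,0,0],
  ],
  delta_rot=[
    [0,0,0],
    [0,0,0],
    [0,0,0],
    [0,0,0],
  ],
)

```text
time_s: 23.65
eef_pos: [568.8, 3.0, 38.3]
tcp_rot: [[0.994, 0.071, -0.085], [0.111, -0.639, 0.761], [0.0, -0.766, -0.643]]
wrist_force: [0.2, -0.3, -0.4]
opening: 0.1
```

```bash
python3 arc.py
```

```text
t 23.65 Xsz [-0.21 35.4  38.28] F Xsz [ 0.12  0.31 -0.39] open 0.1
rot err tool deg [-50.     0.06   0.13]
theta -0.015 radial 53.5 Fn 0.3 Ft 0.4
```

>>> apply_moves(
  jaw=[1,1,1,1],
  delta_pos=[
    [0,-0.03,0.04],
    [0,-0.03,0.04],
    [0,-0.03,0.04],
    [0,0,0],
  ],
  delta_rot=[
    [0,0,0],
    [0,0,0],
    [0,0,0],
    [0,0,0],
  ],
)

```text
time_s: 23.98
eef_pos: [568.7, 4.3, 38.2]
tcp_rot: [[0.994, 0.071, -0.085], [0.111, -0.639, 0.761], [-0.0, -0.766, -0.643]]
wrist_force: [0.3, -1.5, 0.6]
opening: -0.1
```

```bash
python3 arc.py
```

```text
t 23.98 Xsz [-0.22 34.04 38.16] F Xsz [0.1  1.52 0.59] open -0.1
rot err tool deg [-49.99   0.06   0.12]
theta -0.045 radial 53.2 Fn 1.5 Ft -0.7
```

>>> apply_moves(
  jaw=[1,1,1,1],
  delta_pos=[
    [0,-0.02,0.03],
    [0,-0.02,0.03],
    [0,0,0],
    [0,0,0],
  ],
  delta_rot=[
    [0,0,0],
    [0,0,0],
    [0,0,0],
    [0,0,0],
  ],
)

```text
time_s: 24.32
eef_pos: [568.7, 4.6, 38.2]
tcp_rot: [[0.994, 0.071, -0.084], [0.111, -0.639, 0.761], [0.0, -0.766, -0.643]]
wrist_force: [-0.4, -4.4, 1.3]
opening: -0.2
```

```bash
python3 arc.py
```

```text
t 24.32 Xsz [-0.15 33.81 38.16] F Xsz [-0.89  4.34  1.31] open -0.2
rot err tool deg [-49.95   0.03   0.11]
theta -0.05 radial 53.2 Fn 4.3 Ft -1.5
```

>>> apply_moves(
  jaw=[1,1,1,1,1,1,1,1,1],
  delta_pos=[
    [0,0.1,-0.2],
    [0,0,-1],
    [0,0,-2],
    [0,0,-2.5],
    [0,0,-2.5],
    [0,0,-2],
    [0,0,0],
    [0,0,0],
    [0,0,0],
  ],
  delta_rot=[
    [0,0,0],
    [0,0,0],
    [0,0,0],
    [0,0,0],
    [0,0,0],
    [0,0,0],
    [0,0,0],
    [0,0,0],
    [0,0,0],
  ],
)

```text
time_s: 25.07
eef_pos: [577.1, -72.7, 102.2]
tcp_rot: [[0.994, 0.071, -0.086], [0.111, -0.638, 0.762], [-0.001, -0.767, -0.642]]
wrist_force: [-0.1, -0.0, -0.1]
opening: 0.3
```

```bash
python3 look2.py s17
python3 - <<'E'
from h import *
for n in('scene','top'):
    p,d=robot.snapshot(n); cv2.imwrite(f'pics/{n}17.png',p[:,:,::-1])
    C=tob(cloud(n,d)); k=(d>0)&(abs(C[...,0])<85)&(C[...,1]<-3)&(C[...,1]>-250)&(C[...,2]>148)&(C[...,2]<163)
    print(n,np.polyfit(C[k][:,1],C[k][:,2],1).round(4))
st()
E
```

```text
t 25.12 Xsz [ -0.43 111.14 101.86] F Xsz [-0.34  0.72  0.5 ] open -0.1
rot err tool deg [-50.08   0.16   0.12]
move cm tool [ 0.04 -9.52 -3.91] after rot [ 0.04 -3.11 -9.81]
[-31.52  24.06  74.28  40.66 111.97 -32.67]
blade 35
[(-8, 33, 136), (3, 117, 120), (-6, 114, 117), (-8, 115, 116), (4, 110, 113), (-6, 33, 27)]
[(-22, 25, 145), (-21, 22, 142), (-1, 19, 152), (2, 19, 155), (-24, 25, 141), (-21, 26, 143), (-19, 24, 142), (-2, 21, 150), (0, 20, 151), (2, 21, 153), (-22, 28, 142), (-20, 27, 142), (-19, 25, 140), (-17, 23, 139), (-15, 23, 139), (0, 21, 148), (2, 20, 148), (-21, 29, 141), (-20, 28, 139), (-18, 27, 140), (-16, 26, 139), (-2, 21, 142), (0, 20, 143), (2, 19, 143), (-21, 30, 138), (-19, 30, 139), (-17, 29, 139), (-2, 21, 138), (1, 21, 141), (2, 20, 140), (-2, 25, 141), (0, 25, 142), (2, 24, 142), (-1, 27, 140), (1, 27, 141), (-2, 30, 139), (0, 30, 141), (1, 27, 138), (19, 20, 140), (-1, 33, 141), (2, 34, 144), (15, 22, 137), (18, 24, 141), (20, 24, 143), (22, 21, 140), (15, 26, 139), (17, 26, 139), (20, 27, 144), (22, 27, 145), (23, 24, 142), (16, 28, 137), (18, 29, 142), (21, 30, 144), (22, 27, 141), (23, 24, 137), (19, 30, 139), (21, 30, 141), (23, 29, 140), (24, 26, 138), (20, 31, 138), (21, 30, 137)]
lid 6657 [  0.   153.84]
scene [  0.   153.83]
top [  0.   153.74]
t 25.22 Xsz [ -0.49 110.9  101.84] F Xsz [-0.38  0.22  0.8 ] open 0.1
rot err tool deg [-50.09   0.18   0.14]
```

View pics/s17.png

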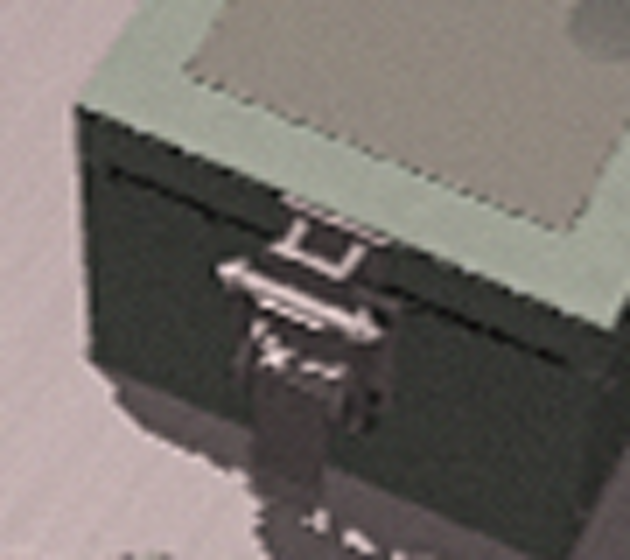

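View pics/scene17.png

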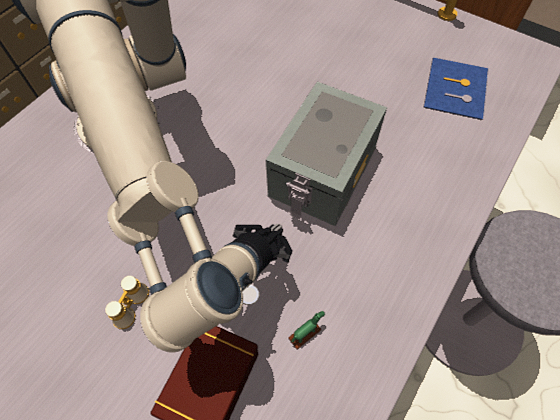

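Run:
```python
from h import *
p,d=robot.snapshot('scene'); C=tob(cloud('scene',d))
k=(d>0)&(abs(C[...,0])<10)&(C[...,1]>14)&(C[...,1]<45)&(C[...,2]>15)&(C[...,2]<95); P=C[k]
for z in range(20,95,8):
    q=P[abs(P[:,2]-z)<4]
    if len(q): print(z,len(q),np.percentile(q[:,1],[10,50,90]).round(1))
d0=np.load('pics/scene0.npy'); C0=tob(cloud('scene',d0))
for n,u,v in(('coin',250,294),('opera',129,285),('horse',310,330),('chest',205,395)): print(n,C0[v,u],C[v,u])
```

```text
20 5 [31.2 32.5 33.1]
28 22 [29.  31.4 32.8]
36 18 [28.  29.5 31.6]
44 10 [28.3 29.1 29.9]
52 15 [28.3 29.1 30. ]
60 14 [27.7 29.3 30.2]
68 13 [28.  29.3 30.2]
76 14 [28.3 29.6 30.1]
84 15 [28.6 29.2 30.1]
92 17 [21.2 28.7 29.5]
coin [ -3.12 239.04   8.35] [ -4.   238.01   4.4 ]
opera [-219.81  351.11   66.36] [-219.7   351.14   66.58]
horse [147.99 258.9   46.69] [148.   258.91  46.71]
chest [ 34.79 457.92  87.77] [ 34.67 457.9   87.13]
```

The blade stands vertical at 29 mm out, so the lever is fully home. The lid is pulled down about 3.1 mm at the front (roughly -0.012 rad), and the loose items are unmoved. I'm handing in.

```bash
python3 -c "
from station import robot
print(robot.close_job())"
```

```text
the job is handed in; nothing more can be done
None
```

The deposit box is latched: the lid is down on its seal, the pin sits behind the keeper's lip, and the lever is fully home. I handed it in at about 25 s.

- **Lid:** I eased it down with the closed fingers at about 1–5.5 N, until the seal pushed back. After latching, its front edge sat about 3 mm lower, which is roughly -0.012 rad and within the tight range.
- **Pin:** I gripped it end to end and felt the keeper's back plate with about 3 N. I then slid the pin down until it bottomed in the keeper. The last picture shows it behind the lip.
- **Slip while moving the pin:** it slid about 5 mm in the pads at 30 N grip. I raised the grip to 70 N, which stopped it, and allowed for the offset.
- **Lever:** pressing needed at most about 6 N, and it then pulled itself home. A final press of about 4 N met the firm stop, and the blade measured vertical at 29 mm out, which is what fully home should read.
- **Loose items:** the coin, opera glass, horse and chest measured where they began. The coin's second height reading was 4 mm lower, with the arm close by in the picture; its position matched within about 1 mm.
- **Robot:** it was standing clear of everything when I handed in.

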